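Stack the spacer, washer and bushing on the setting bolt

ROBOT

A 6-joint arm with a two-finger parallel gripper is mounted at the origin on the work surface. World frame = base frame: x ahead of the robot, y to its left, z up, the work surface at z = 0. Lengths are in m, angles in rad, forces in N, time in s.
With the tool pointing down it reaches from about 0.325 to 0.775 m from the base axis. Payload 9.3 kg.
Tool frame: the origin (TCP) lies at the very end of the fingers, on their centre line; the grasp point (between the pads) lies 19 mm behind it; z points along the fingers, y is the direction in which the jaws open and shut (so a half turn about z gives the same grasp; the last joint's range is limited). The gripper opens to 85 mm and grips with 20 to 120 N. Pads are 22 mm wide; open, the fingers measure 114 mm over their backs; the gripper's body (76 mm by 85 mm) begins 54 mm behind the grasp point. The pads swing forward as they close: fully open they stand 13 mm farther back than shut.
Start: joints at [1.035, 0.259, 0.021, 1.334, 0, 1.418], TCP at [0.205, 0.51, 0.231] pointing down, gripper open.
Joint ranges: [-3.04, 3.04], [-0.91, 1.82], [-1.04, 1.36], [-1.92, 1.95], [-1.52, 1.45], [-3.14, 3.14]. Speed limits (rad/s): [2.22, 2.22, 2.79, 3.14, 3.14, 3.14].

INTERFACE

Orientations are given as a unit quaternion [x, y, z, w].
In Python, from rig import ctrl, viewer, spotter gives the robot as it stands.
- The arm moves only by the tool play_rows, never from a script. Its argument "rows" is a list that holds one entry, the list of rows, each a list of 7 numbers: the shift along the tool's x, y, z each as a share of 0.25 m, from -1 to 1, then the turn, a rotation vector about the tool's x, y, z each as a share of pi/2 rad, from -1 to 1, then the gripper command: -1 is fully open, 1 is shut, values between are in proportion. A call has 1 to 10 rows; each row is the pose to reach, as a shift and turn from the pose measured when the call began, along the tool's axes at that moment; what a row does not reach only later rows make up. A row lasts 1/12 s, in which the tool goes at most 41.7 mm and 7.16 degrees, less where a joint would pass 70% of its speed; a pose out of reach is approached as far as the arm can. A call with a number of a shift or a turn outside -1 to 1 is refused whole. A call with a gripper value outside its range is refused whole. The fingers move at their own pace and stop on an object; "force" is the grip in N (left out, the last holds). Time passes only in rows, so rows that repeat a pose let the fingers close. It gives the time, the measured TCP pose, the force and the opening at its end, in the units of the state.
- ctrl.get_obs(): the state, without advancing time (a new reading comes with each control period).
- viewer.snapshot(name): name is "side" or "top" or "wrist"; returns a dict with "image" (420x560x3 uint8, red, green, blue), "K" (3x3 intrinsics, pixels), "R" (3x3) and "t" (3): a world point X has camera coordinates R X + t. Camera axes: x right, y down, z forward; pixel columns grow to the right and rows downward; lengths in m; the calibration is good to about 2 mm. A picture is of the moment at which its call begins. There is no depth.
- ctrl.finish_job(): hands the job in, once; it reports no verdict.
Trained networks look in the newest picture that a camera, given by its name, has taken for a name from the list of things; names that differ only in an ending like _2 or _b are one class to them, and where a whole thing is asked for, a point or a joint stands for the part that bears it (a point fixed in the world has none). Each returns a list of dicts, best first, with "score" (0 to 1); they miss things now and then, are a little off and sometimes report something else, mostly with a low value. They report only what shows in the picture. A call takes as long as a camera call. They do not tell look-alikes from the thing itself.
- spotter.spot_in(camera, thing): "position" ([column, row] in pixels, amid what is visible of it).
- spotter.silhouettes(camera, thing): "pixels" (420x560 bool, what is visible of it) and "position" ([column, row] in pixels, amid what is visible of it).
The state is a dict: "time": time; "joints": joint angles; "dq": joint speeds; "joint_torque": joint torques, N m; "ee_pos": TCP position; "tool_rot": TCP orientation; "wrist_force": force on the tool from outside, world axes, zero at the start; "torque": the same for the moment, N m; "finger_gap": opening from 0.0 (shut) to 1.0 (fully open).
Only numpy, scipy, OpenCV 4.12 (cv2) and the standard library are available. Lean on these libraries where they do the work, as an engineer would, in place of code of your own. Each camera call takes 0.05 s, during which the arm holds its last target.

TASK

The long spacer tube is lying in its wooden rest: tip it up on end on the square steel plate and let go of it there, then take it again with a fresh grip. Thread it onto the upright bolt of the stand, then the flat washer, then the flanged bushing with its flange down, each one lowered fully home and not dropped. Leave the stack on the bolt and do not disturb the tool holder, the chuck jaw and the aluminium slug lying around.

Things in the scene. Friction and masses are not known exactly. Their poses are not given: they have to be found in the camera images.
- stand: Fixed stand: dark steel base 120 x 120 x 12 mm with a round steel seat (60 mm diameter, 8 mm high) in its middle, and from that an upright threaded bolt 25 mm in diameter. Origin: centre of the base's underside, z up along the bolt. Its place and yaw vary.
- bolt_seat (a point): On the bolt's axis, on the top of the seat, 20 mm above the bench: the spacer's end comes to rest here. Site axes as the stand's.
- bolt_tip (a point): On the bolt's axis at its very top, 158 mm above the bench (138 mm above the seat). The last 12 mm of the bolt taper from 25 mm to 16 mm diameter. Stacked, the washer's underside is 100 mm and the bushing's underside 112 mm above the seat; the bolt ends 18 mm below the bushing's top, inside its bore.
- plate: Fixed ground steel plate 130 x 130 x 10 mm lying on the bench, empty. Origin: centre of its underside, z up.
- plate_top (a point): Centre of the plate's upper face, 10 mm above the bench.
- rest: Fixed wooden rest, 90 mm (x) by 120 mm (y) with a base 8 mm thick. Two saddles 14 mm thick (along y), centred 38 mm either side of its middle, carry the spacer; their horns stand 38 mm above the bench and 24 mm or more either side of the spacer's axis; between the saddles (62 mm) fingers find room down to 8 mm above the bench. Origin: centre of its underside, z up, y along the lying spacer.
- spacer: Loose plain steel tube 100 mm long, 44 mm outside, bore 28 mm, 0.55 to 0.85 kg, the same at both ends. Origin: its centre, z along its axis. At the start it lies level in the rest along the rest's y, its axis about 45 mm above the bench, its middle within 4 mm of the rest's middle along y.
- washer: Loose flat steel washer, 62 mm outside, bore 28 mm, 12 mm thick, about 0.22 kg, lying flat on the bench. Origin: centre of its underside, z along its axis, up.
- bushing: Loose flanged steel bushing, 44 mm high in all, bore 28 mm right through: flange 62 mm in diameter and 10 mm high at its foot, above it a neck 46 mm in diameter and 34 mm high; about 0.45 kg, standing on its flange on the bench. Origin: centre of its underside, z up along its axis. Washer and bushing may be in either of two places.
- holder: Bystander, leave alone: black block tool holder 60 x 100 x 60 mm with a stud on top, 108 mm high in all. Origin: centre of its underside.
- jaw: Bystander, leave alone: stepped steel chuck jaw 120 x 36 mm, 74 mm high. Origin: centre of its underside.
- puck: Bystander, leave alone: round aluminium slug 80 mm in diameter, 36 mm high. Origin: centre of its underside.
There are look-alikes about, which are no part of the job. What is shaped like the washer but turquoise is not meant. What is shaped like the spacer but orange is not meant.

How it is judged:
On the way, in this order (a step that is already met when the one before it is completed fails the run):
1. the spacer stands on end on the steel plate, let go (angle between the z axis of spacer and the z axis of stand, either way round below 0.06 rad and x of spacer in the frame of plate_top between -0.065 and 0.065 m and y of spacer in the frame of plate_top between -0.065 and 0.065 m and z of spacer in the frame of plate_top between 0.046 and 0.054 m and linear speed of spacer below 0.02 m/s and contact force between the fingers and spacer below 0.2 N), for 0.2 s.
2. the spacer is on the bolt, down on the seat (horizontal distance between spacer and bolt_seat below 0.004 m and z of spacer in the frame of bolt_seat between 0.046 and 0.054 m and angle between the z axis of spacer and the z axis of stand, either way round below 0.06 rad), for 0.2 s.
3. the washer is on the bolt, down on the spacer (all of step 2 and horizontal distance between washer and bolt_seat below 0.004 m and z of washer in the frame of bolt_seat between 0.096 and 0.104 m and angle between the z axis of washer and the z axis of stand, either way round below 0.06 rad), for 0.2 s.
At the end, for the whole second after the job is handed in: Spacer, washer and bushing (flange down) are stacked on the bolt in this order from below: each within 4 mm of the bolt's axis and within 4 mm of its seated height, square to the bolt within 0.06 rad, at rest and not touched by the fingers (all of step 3 and horizontal distance between bushing and bolt_seat below 0.004 m and z of bushing in the frame of bolt_seat between 0.108 and 0.116 m and angle between the z axis of bushing and the z axis of stand, either way round below 0.06 rad and angle between bushing's own z axis and vertical below 0.06 rad and linear speed of each of spacer, washer, bushing below 0.03 m/s and contact force between the fingers and spacer below 0.2 N and contact force between the fingers and washer below 0.2 N and contact force between the fingers and bushing below 0.2 N).
It fails at once if the tool holder is moved by more than 20 mm (distance of holder from where it was at the start of the episode above 0.02 m).
It fails at once if the chuck jaw is moved by more than 20 mm (distance of jaw from where it was at the start of the episode above 0.02 m).
It fails at once if the aluminium slug is moved by more than 20 mm (distance of puck from where it was at the start of the episode above 0.02 m).
It fails at once if the spacer, washer or bushing is dropped down the bolt (faster than 0.6 m/s there) ((horizontal distance between spacer and bolt_seat below 0.008 m and z of spacer in the frame of bolt_tip below 0.04 m and linear speed of spacer above 0.6 m/s) or (horizontal distance between washer and bolt_seat below 0.008 m and z of washer in the frame of bolt_tip below -0.01 m and linear speed of washer above 0.6 m/s) or (horizontal distance between bushing and bolt_seat below 0.008 m and z of bushing in the frame of bolt_tip below -0.01 m and linear speed of bushing above 0.6 m/s)).
It also fails if it takes over 72 s, if anything falls off the work surface, if the arm or the gripper's body presses on something with over 40 N, if the wrist force passes 120 N, or if a joint passes its speed limit or range.

## Working session

There is one attempt and no reset: what is moved stays moved. The work goes in short steps, Python scripts to look and compute and a tool call to move; the robot and the scene stay as the last step left them, time stands still between calls to the robot, and variables do not carry over. Pictures are saved under pics/ and viewed, and the job is handed in when it is done.

Besides the shell and the picture viewer there is one more tool, called after "Request:" in YAML: its name, and indented under it one key for each argument. play_rows: Moves the arm, as the interface text tells. Shift numbers are shares of 0.25 m and turn numbers shares of pi/2 rad, none past 1 either way. Its arguments: {"type":"object","properties":{"rows":{"type":"array"},"force":{"type":"number"}},"required":["rows"]}

```bash
ls; mkdir -p pics
cat > h.py <<'E'
import numpy as np, cv2
from scipy.spatial.transform import Rotation as Rot
from rig import ctrl, viewer, spotter
def snap(n,fn=None):
    s=viewer.snapshot(n)
    if fn: cv2.imwrite('pics/'+fn,cv2.cvtColor(s['image'],cv2.COLOR_RGB2BGR))
    return {k:np.array(s[k]) for k in('image','K','R','t')}
def ray(s,px,z):
    d=s['R'].T@np.linalg.inv(s['K'])@np.array([px[0],px[1],1.]); c=-s['R'].T@s['t']
    return c+d*(z-c[2])/d[2]
def proj(s,X):
    p=s['K']@(s['R']@np.array(X)+s['t']); return p[:2]/p[2]
def st():
    o=ctrl.get_obs(); return o
E
python3 - <<'E'
from h import *
for n in('side','top','wrist'):
    s=snap(n,n+'0.png'); print(n,-s['R'].T@s['t'],s['K'][0,0])
o=st();print(o)
E
```

```text
pics
side [ 0.33802149 -0.85555558  0.81535153] 413.225791730576
top [ 0.32692765 -0.00682621  1.1620028 ] 389.82282736391056
wrist [0.13001655 0.54105668 0.37310626] 315.25392989998653
{'time': 0.15, 'joints': array([ 1.03539095e+00,  2.59101810e-01,  2.09426211e-02,  1.33371290e+00,
       -1.71046469e-06,  1.41816900e+00]), 'dq': array([ 0.00032059, -0.00273915,  0.00201887, -0.00068877,  0.00016067,
        0.00044149]), 'joint_torque': array([ 5.54535669e-03, -5.55970395e+01,  3.44662571e+01,  1.13359618e-02,
        3.57664618e-07,  2.46345587e-05]), 'ee_pos': array([0.20533375, 0.51000484, 0.23078646]), 'tool_rot': array([ 1.90222709e-01,  9.81740817e-01, -5.06653326e-04, -1.80606299e-04]), 'wrist_force': array([ 0.3843983 ,  0.3366707 , -0.79997075]), 'torque': array([-0.04305662, -0.06954359, -0.01774846]), 'finger_gap': 1.0003561606853828}
```

View pics/side0.png

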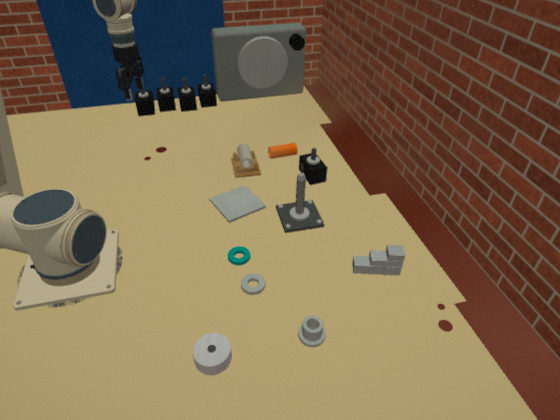

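View pics/top0.png

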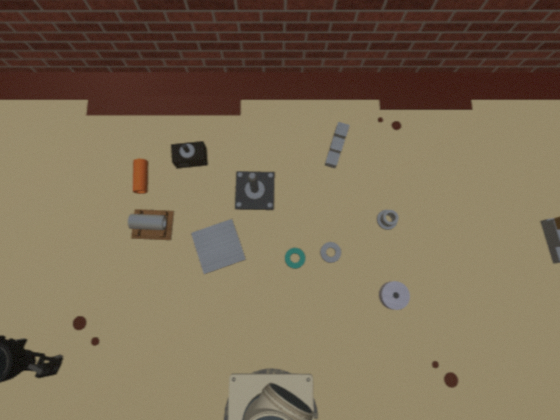

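View pics/wrist0.png

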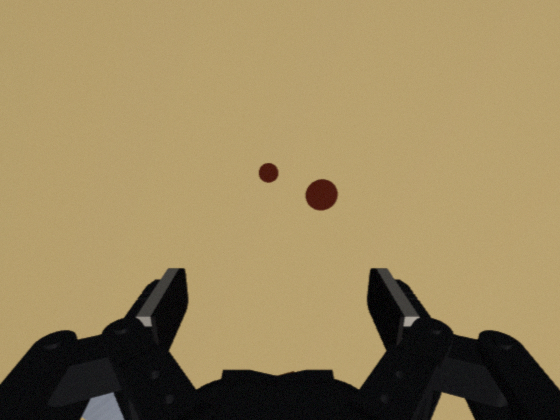

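Candidates: for the spacer, the grey tube at side (245,156) and the orange tube (283,150). For the washer, the grey ring (253,284) and the turquoise ring (239,255). By the description I want the grey ones in both cases. There is one bushing, at (312,329). Next I measure.

Run:
```python
from h import *
S={n:snap(n) for n in('top','side')}
import pickle
res={}
for n in S:
    for th in('stand','plate','rest','spacer','washer','bushing','holder','jaw','puck'):
        r=spotter.silhouettes(n,th)
        res[n,th]=[(q['score'],q['position'],np.array(q['pixels'])) for q in r]
        for q in r[:3]:
            p=q['position'];c=S[n]['image'][int(p[1]),int(p[0])]
            print(n,th,round(q['score'],2),np.round(p,1),np.sum(q['pixels']),c,np.round(ray(S[n],p,0.02),3))
pickle.dump((S,res),open('loc.pkl','wb'))
ims=[]
for (x,y) in((150,205),(330,252)):
    ims.append(cv2.resize(S['top']['image'][y-45:y+45,x-55:x+55],None,fx=4,fy=4,interpolation=cv2.INTER_CUBIC))
cv2.imwrite('pics/crop1.png',cv2.cvtColor(np.vstack(ims)[:600 if 0 else None],cv2.COLOR_RGB2BGR)[:, :][:720][::1][::1] if 0 else cv2.cvtColor(np.hstack([cv2.resize(i,(400,327)) for i in ims]),cv2.COLOR_RGB2BGR))
```

```text
top stand 0.77 [253.8 189.9] 1495 [52 50 49] [0.639 0.052 0.02 ]
top plate 0.67 [216.1 244.9] 1933 [117 119 126] [0.471 0.161 0.02 ]
top rest 0.79 [156.  234.2] 635 [99 73 50] [0.503 0.34  0.02 ]
top spacer 0.7 [142.1 176.4] 512 [138  72  38] [0.682 0.394 0.02 ]
top spacer 0.65 [143.9 218.6] 561 [109 114 119] [0.55  0.379 0.02 ]
top spacer 0.28 [215.2 245.7] 1939 [116 121 125] [0.469 0.163 0.02 ]
top washer 0.84 [331.8 252.3] 284 [149 136 104] [ 0.45  -0.179  0.02 ]
top washer 0.53 [297.9 261.6] 247 [123 128 104] [ 0.423 -0.079  0.02 ]
top bushing 0.86 [385.4 220.7] 350 [112 114 119] [ 0.544 -0.341  0.02 ]
top bushing 0.43 [254.7 192.4] 1570 [70 70 70] [0.631 0.049 0.02 ]
top holder 0.63 [191.  156.5] 857 [72 72 71] [0.746 0.247 0.02 ]
top jaw 0.85 [335.5 143.7] 537 [111 116 121] [ 0.788 -0.201  0.02 ]
top puck 0.97 [397.9 292.4] 679 [105 105 112] [ 0.335 -0.364  0.02 ]
side stand 0.68 [303.7 212.2] 1377 [107 107 100] [0.656 0.045 0.02 ]
side plate 0.9 [237.4 204.4] 1181 [146 154 144] [0.469 0.13  0.02 ]
side rest 0.57 [244.7 167.5] 398 [123 115  96] [0.529 0.324 0.02 ]
side spacer 0.9 [283.4 150.6] 348 [169  85  29] [0.688 0.4   0.02 ]
side spacer 0.73 [244.3 154.6] 324 [150 147 129] [0.544 0.407 0.02 ]
side washer 0.79 [237.6 257.7] 336 [152 152 110] [ 0.431 -0.092  0.02 ]
side washer 0.69 [251.7 287. ] 363 [150 152 133] [ 0.447 -0.198  0.02 ]
side washer 0.57 [301.1 211.9] 1399 [75 74 67] [0.649 0.049 0.02 ]
side bushing 0.98 [310.  331.7] 717 [140 144 135] [ 0.547 -0.354  0.02 ]
side holder 0.97 [313.1 166.7] 688 [24 20 25] [0.76  0.273 0.02 ]
side jaw 0.75 [382.2 260.6] 1196 [135 139 133] [ 0.798 -0.194  0.02 ]
side jaw 0.26 [235.2 205.3] 1086 [147 154 141] [0.462 0.127 0.02 ]
side puck 0.59 [211.8 353.6] 1293 [166 167 162] [ 0.329 -0.354  0.02 ]
```

View pics/crop1.png

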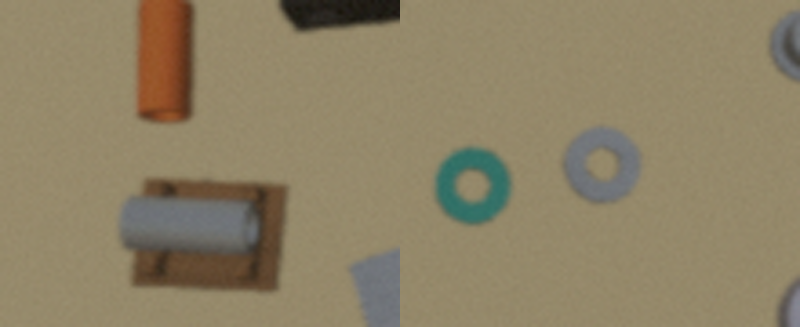

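```bash
cat >> h.py <<'E'
from scipy.optimize import minimize, least_squares
def circ(r,z,n=48):
    a=np.linspace(0,2*np.pi,n,endpoint=False); return np.c_[r*np.cos(a),r*np.sin(a),np.full(n,z)]
MODEL={'spacer':[np.r_[circ(.022,-.05),circ(.022,.05)]],
'washer':[np.r_[circ(.031,0),circ(.031,.012)]],
'bushing':[np.r_[circ(.031,0),circ(.031,.01)],np.r_[circ(.023,.01),circ(.023,.044)]],
'plate':[np.array([[a,b,c] for a in(-.065,.065) for b in(-.065,.065) for c in(0,.01)])],
'base':[np.array([[a,b,c] for a in(-.06,.06) for b in(-.06,.06) for c in(0,.012)])],
'bolt':[np.r_[circ(.0125,.02),circ(.0125,.146),circ(.008,.158)]]}
def render(s,parts,R,p,off,sc=4):
    H,W=s['image'].shape[:2]; m=np.zeros((H*sc,W*sc),np.uint8)
    for P in parts:
        X=P@R.T+p; c=X@s['R'].T+s['t']; q=c@s['K'].T; q=q[:,:2]/q[:,2:]
        h=cv2.convexHull(((q+.5)*sc*16).astype(np.int32)); cv2.fillPoly(m,[h],255,cv2.LINE_AA,4)
    return cv2.resize(m,(W,H),interpolation=cv2.INTER_AREA)/255.
E
python3 - <<'E'
from h import *
import pickle
S,res=pickle.load(open('loc.pkl','rb'))
def Rz(a): return Rot.from_euler('z',a).as_matrix()
def pick(n,th,near):
    return min(res[n,th],key=lambda q:np.hypot(*(np.array(q[1])-near)))[2].astype(float)
def fit(th,model,near,x0,z,yaw=None,RF=None,views=('top','side')):
    def cost(v,vs):
        R=(RF or Rz)(v[2] if len(v)>2 else 0); e=0
        for n in vs:
            m=render(S[n],MODEL[model],R,np.array([v[0],v[1],z]),0)
            t=pick(n,th,near[n]); e+=1-(m*t).sum()/np.maximum(m,t).sum()
        return e/len(vs)
    out=[]
    for vs in [('top',),('side',),('top','side')]:
        v0=np.array(x0+([yaw] if yaw is not None else []))
        sim=np.array([v0]+[v0+np.eye(len(v0))[i]*(.01 if i<2 else .15) for i in range(len(v0))])
        r=minimize(cost,v0,args=(vs,),method='Nelder-Mead',options=dict(initial_simplex=sim,maxiter=120))
        print(th,vs,np.round(r.x,4),round(r.fun,3))
RF=lambda a:Rz(a)@Rot.from_euler('x',-90,degrees=True).as_matrix()
fit('spacer','spacer',{'top':(144,218),'side':(244,155)},[.545,.39],.045,-.05,RF)
fit('washer','washer',{'top':(332,252),'side':(252,287)},[.45,-.185],0)
fit('bushing','bushing',{'top':(385,220),'side':(310,331)},[.545,-.345],0)
fit('plate','plate',{'top':(216,245),'side':(237,204)},[.47,.15],0,.3)
s=viewer.snapshot('wrist'); print(ray({k:np.array(v) for k,v in s.items()},(280,210),0), ray({k:np.array(v) for k,v in s.items()},(280,400),0))
E
```

```text
spacer ('top',) [ 0.5366  0.3607 -0.0475] 0.061
spacer ('side',) [ 0.5365  0.3594 -0.0322] 0.057
spacer ('top', 'side') [ 0.5369  0.3604 -0.0332] 0.061
washer ('top',) [ 0.4535 -0.1769] 0.239
washer ('side',) [ 0.4537 -0.1772] 0.207
washer ('top', 'side') [ 0.4536 -0.1772] 0.224
bushing ('top',) [ 0.5516 -0.3492] 0.102
bushing ('side',) [ 0.5517 -0.3518] 0.065
bushing ('top', 'side') [ 0.5521 -0.3499] 0.091
plate ('top',) [0.4718 0.1572 0.3414] 0.038
plate ('side',) [0.4711 0.1573 0.3725] 0.05
plate ('top', 'side') [0.4713 0.1564 0.3481] 0.046
[0.2509559  0.49637451 0.        ] [ 5.44463003e-01  3.78954683e-01 -5.55111512e-17]
```

Run:
```python
from h import *
import pickle
S,res=pickle.load(open('loc.pkl','rb'))
def Rz(a): return Rot.from_euler('z',a).as_matrix()
parts=MODEL['base']+[np.r_[circ(.03,.012),circ(.03,.02)]]+MODEL['bolt']
for vs in [('top',),('side',),('top','side')]:
    def cost(v):
        e=0
        for n in vs:
            m=render(S[n],parts,Rz(v[2]),np.array([v[0],v[1],0]),0); t=res[n,'stand'][0][2].astype(float)
            e+=1-(m*t).sum()/np.maximum(m,t).sum()
        return e
    v0=np.array([.635,.05,0]); r=minimize(cost,v0,method='Nelder-Mead',options=dict(initial_simplex=np.array([v0,v0+[.01,0,0],v0+[0,.01,0],v0+[0,0,.1]])))
    print(vs,np.round(r.x,4),r.fun)
for n in S: print(n,'tip px',proj(S[n],[*r.x[:2],.158]))
ims=[]
for n in S:
    u=proj(S[n],[*r.x[:2],.1]).astype(int); im=cv2.resize(S[n]['image'][u[1]-40:u[1]+50,u[0]-50:u[0]+50],None,fx=4,fy=4,interpolation=cv2.INTER_CUBIC); 
    for z in(.02,.158):
        q=(proj(S[n],[*r.x[:2],z])-u+[50,40]+.5)*4; cv2.circle(im,tuple(int(a) for a in q),3,(255,0,0),-1)
    ims.append(im)
cv2.imwrite('pics/stand.png',np.hstack(ims)[:,:,::-1])
```

```text
('top',) [ 0.6426  0.0496 -0.0085] 0.04475092464752517
('side',) [ 0.6434  0.0494 -0.0261] 0.05879892150697541
('top', 'side') [ 0.6431  0.0496 -0.0078] 0.10418898957396006
top tip px [252.17495041 174.86961216]
side tip px [301.19909944 174.04906303]
```

View pics/stand.png

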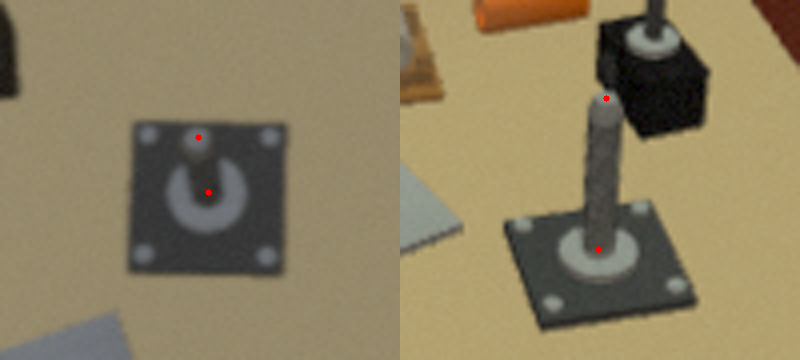

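```bash
cat >> h.py <<'E'
def rows(p,R,verbose=True):
    o=st(); p0=np.array(o['ee_pos']); R0=Rot.from_quat(o['tool_rot']).as_matrix()
    d=R0.T@(np.array(p)-p0)/.25; w=Rot.from_matrix(R0.T@R).as_rotvec()
    n=max(np.linalg.norm(d)*.25/.0417,np.degrees(np.linalg.norm(w))/7.16)
    print('row',np.round(d,3).tolist(),np.round(w/(np.pi/2),3).tolist(),'min rows %.1f'%n); return d,w
def frame(z,y):
    z=np.array(z,float);z/=np.linalg.norm(z);y=np.array(y,float);y-=z*(z@y);y/=np.linalg.norm(y)
    return np.c_[np.cross(y,z),y,z]
def rep():
    o=st();R=Rot.from_quat(o['tool_rot']).as_matrix()
    print('t',round(o['time'],2),'p',np.round(o['ee_pos'],4),'x',np.round(R[:,0],3),'y',np.round(R[:,1],3),'z',np.round(R[:,2],3),'q',np.round(o['joints'],3),'F',np.round(o['wrist_force'],1),'T',np.round(o['torque'],2),'gap',round(o['finger_gap']*85,1)); return o
A=-.035
REST=Rot.from_euler('z',A).as_matrix()
def tilt(a): # tool z tilted by a (rad) toward rest +y, from down
    return frame(REST@[0,np.sin(a),-np.cos(a)],REST@[1,0,0])
SP=np.array([.537,.360,.045]); BOLT=np.array([.643,.0496])
E
python3 - <<'E'
from h import *
R=tilt(np.radians(-30)); G=SP+REST@[0,.008,0]
P=G+R[:,2]*(.024-.11); print(P,R)
rows(P,R)
E
```

```text
[0.53878464 0.41096877 0.11947818] [[ 3.03047010e-02  9.99387563e-01 -1.74964273e-02]
 [ 8.65495017e-01 -3.49928546e-02 -4.99693781e-01]
 [-5.00000000e-01  2.06983839e-18 -8.66025404e-01]]
row [-1.385, 0.13, 0.447] [0.204, -0.29, 0.76] min rows 10.5
```

Request:
play_rows:
  rows:
    - [[-0.8,0.08,0.1,0.2,-0.29,0.76,-1],[-0.8,0.08,0.1,0.2,-0.29,0.76,-1],[-0.8,0.08,0.1,0.2,-0.29,0.76,-1],[-0.8,0.08,0.1,0.2,-0.29,0.76,-1],[-0.8,0.08,0.1,0.2,-0.29,0.76,-1],[-0.8,0.08,0.1,0.2,-0.29,0.76,-1],[-0.8,0.08,0.1,0.2,-0.29,0.76,-1],[-0.8,0.08,0.1,0.2,-0.29,0.76,-1],[-0.8,0.08,0.1,0.2,-0.29,0.76,-1],[-0.8,0.08,0.1,0.2,-0.29,0.76,-1]]
  force: 60

```text
time: 2.03
ee_pos: [0.3984, 0.4542, 0.2063]
tool_rot: [0.677, 0.693, -0.176, 0.173]
wrist_force: [0.8, -0.6, -0.4]
finger_gap: 1.001
```

Run:
```python
from h import *
rep()
R=tilt(np.radians(-30)); G=SP+REST@[0,.008,0]
P=G+R[:,2]*(.024-.11)
rows(P,R)
```

```text
t 2.03 p [0.3984 0.4542 0.2063] x [-0.023  0.878 -0.479] y [ 1.     0.021 -0.01 ] z [ 0.002 -0.479 -0.878] q [ 0.865  0.647  0.486  1.802 -0.317  2.476] F [ 0.8 -0.6 -0.4] T [ 0.43 -0.01 -0.01] gap 85.1
row [0.002, 0.561, 0.389] [0.012, -0.015, 0.034] min rows 4.1
```

Request:
play_rows:
  rows:
    - [[0,0.561,0.389,0.012,-0.015,0.034,-1],[0,0.561,0.389,0.012,-0.015,0.034,-1],[0,0.561,0.389,0.012,-0.015,0.034,-1],[0,0.561,0.389,0.012,-0.015,0.034,-1],[0,0.561,0.389,0.012,-0.015,0.034,-1],[0,0.561,0.389,0.012,-0.015,0.034,-1]]

```text
time: 2.53
ee_pos: [0.5402, 0.4086, 0.1169]
tool_rot: [0.696, 0.67, -0.188, 0.179]
wrist_force: [0.1, 0.2, 0.4]
finger_gap: 1.003
```

Run:
```python
from h import *
rep()
R=tilt(np.radians(-30)); G=SP+REST@[0,.008,0]
P=G+R[:,2]*(.024-.11)
rows(P,R); 
rows(G+R[:,2]*.024,R)
s=snap('wrist','w1.png'); print(proj(s,SP+REST@[0,.05,0]),proj(s,SP-REST@[0,.05,0]))
snap('side','s1.png')
```

```text
t 2.53 p [0.5402 0.4086 0.1169] x [ 0.032  0.864 -0.502] y [ 0.999 -0.038 -0.003] z [-0.022 -0.501 -0.865] q [ 0.687  0.799  0.553  1.694 -0.383  2.368] F [0.1 0.2 0.4] T [ 0.41  0.03 -0.02] gap 85.3
row [0.003, -0.006, -0.014] [-0.003, 0.001, -0.001] min rows 0.1
row [0.004, -0.004, 0.426] [-0.003, 0.001, -0.001] min rows 2.6
[274.55171075 173.91633954] [275.69292543 256.45162669]
```

View pics/w1.png

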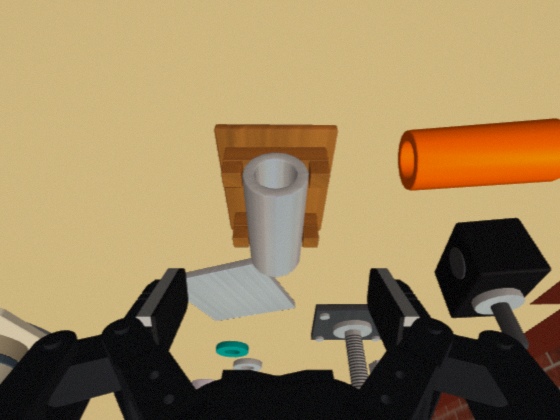

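View pics/s1.png

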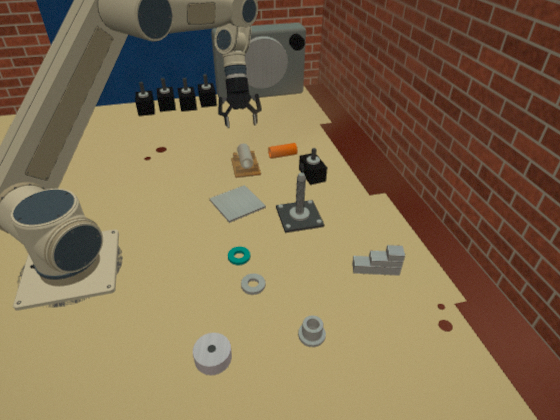

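Request:
play_rows:
  rows:
    - [[0.004,-0.004,0.15,0,0,0,-1],[0.004,-0.004,0.3,0,0,0,-1],[0.004,-0.004,0.426,0,0,0,-1],[0.004,-0.004,0.426,0,0,0,-1],[0.004,-0.004,0.426,0,0,0,-1]]

```text
time: 3.05
ee_pos: [0.5343, 0.3587, 0.0277]
tool_rot: [0.695, 0.671, -0.186, 0.179]
wrist_force: [0.0, 0.7, 0.7]
finger_gap: 1.002
```

Run:
```python
from h import *
rep()
s=snap('wrist','w2.png')
s=snap('side'); u=(245,150); cv2.imwrite('pics/s2.png',cv2.resize(s['image'][u[1]-60:u[1]+40,u[0]-70:u[0]+70],None,fx=5,fy=5,interpolation=cv2.INTER_CUBIC)[:,:,::-1])
```

```text
t 3.05 p [0.5343 0.3587 0.0277] x [ 0.029  0.866 -0.5  ] y [ 0.999 -0.035 -0.001] z [-0.018 -0.5   -0.866] q [ 0.64   0.771  0.263  1.409 -0.401  2.316] F [0.  0.7 0.7] T [ 0.45 -0.07 -0.  ] gap 85.2
```

View pics/w2.png

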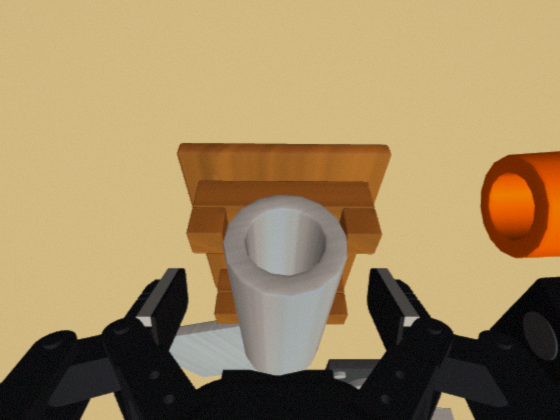

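View pics/s2.png

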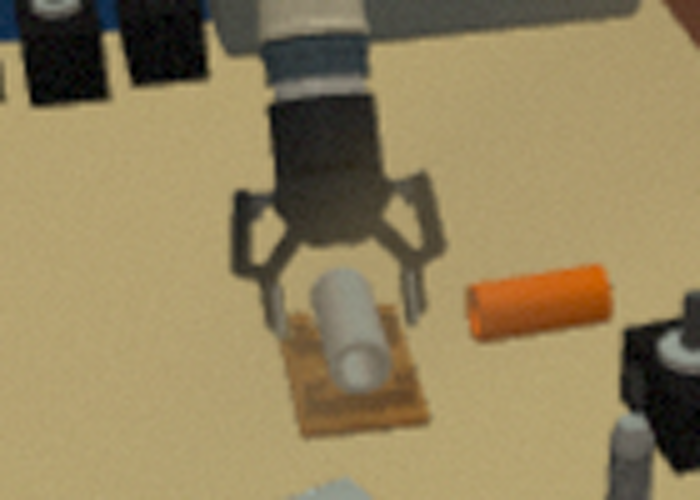

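Run:
```python
from h import *
s=snap('wrist')
RF=REST@Rot.from_euler('x',-90,degrees=True).as_matrix()
im=s['image'].copy()
for dx,c in((0,(255,0,0)),):
  for z in(.05,-.05):
    for r in(.022,.014):
      X=circ(r,z)@RF.T+SP+[dx,0,0]; q=np.array([proj(s,x) for x in X]); cv2.polylines(im,[np.round(q).astype(np.int32)],True,c,1)
cv2.imwrite('pics/w2b.png',cv2.resize(im[150:400,150:410],None,fx=3,fy=2.4)[:,:,::-1][:600])
```

```text
(no output)
```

View pics/w2b.png

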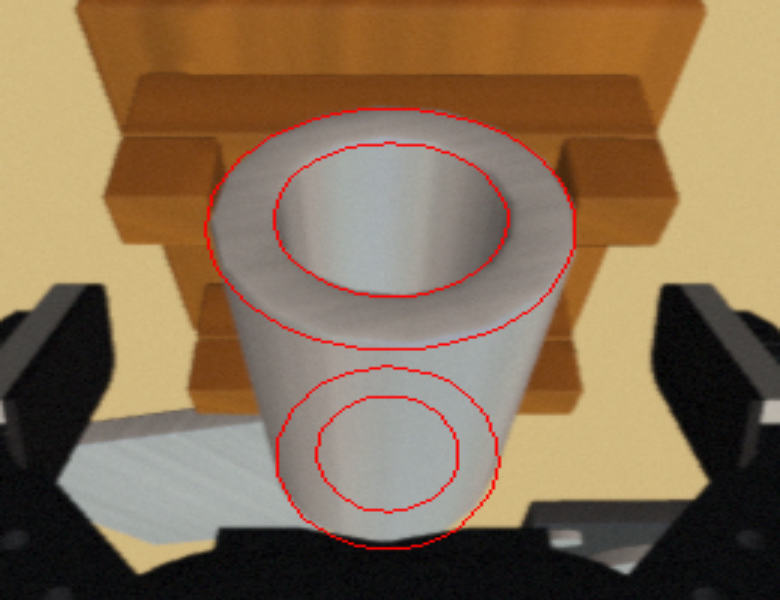

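Request:
play_rows:
  rows:
    - [[0,0.01,0.01,0,0,0,-1],[0,0.01,0.01,0,0,0,-1],[0,0.01,0.01,0,0,0,1],[0,0.01,0.01,0,0,0,1],[0,0.01,0.01,0,0,0,1],[0,0.01,0.01,0,0,0,1],[0,0.01,0.01,0,0,0,1],[0,0.01,0.01,0,0,0,1],[0,0.01,0.01,0,0,0,1],[0,0.01,0.01,0,0,0,1]]
  force: 60

```text
time: 4.03
ee_pos: [0.5382, 0.3592, 0.0276]
tool_rot: [0.695, 0.671, -0.184, 0.18]
wrist_force: [-3.7, 1.3, 4.9]
finger_gap: 0.506
```

Run:
```python
from h import *
rep()
s=snap('wrist','w3.png')
```

```text
t 4.03 p [0.5382 0.3592 0.0276] x [ 0.031  0.867 -0.497] y [ 0.999 -0.034  0.003] z [-0.014 -0.497 -0.868] q [ 0.637  0.773  0.268  1.406 -0.401  2.313] F [-3.7  1.3  4.9] T [ 0.38  0.6  -0.44] gap 43.0
```

View pics/w3.png

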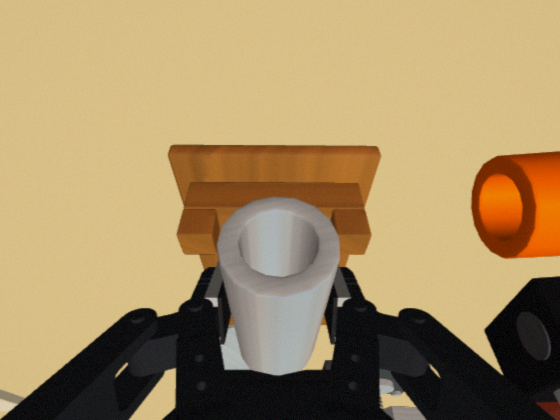

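Request:
play_rows:
  rows:
    - [[-0.1,0,-0.17,0,0,0,1],[-0.3,0,-0.52,0,0,0,1],[-0.3,0,-0.52,0,0,0,1],[-0.3,0,-0.52,0,0,0,1],[-0.3,0,-0.52,0,0,0,1],[-0.3,0,-0.52,0,0,0,1]]
  force: 70

```text
time: 4.58
ee_pos: [0.5382, 0.3591, 0.1772]
tool_rot: [0.695, 0.671, -0.183, 0.179]
wrist_force: [0.1, 0.3, -9.2]
finger_gap: 0.499
```

```bash
cat >> h.py <<'E'
R_g=Rot.from_quat([0.695,0.671,-0.184,0.18]).as_matrix(); p_g=np.array([.5382,.3592,.0276])
C_T=R_g.T@(np.array([.5374,.360,.045])-p_g); C_T[1]=0   # spacer centre in tool frame
PL=np.array([.471,.1565])
E
python3 - <<'E'
from h import *
rep(); print(C_T)
R0=Rot.from_quat(st()['tool_rot']).as_matrix()
Rw=Rot.from_rotvec(REST@[1,0,0]*np.pi/2).as_matrix()
R=Rw@R_g
ax=R_g.T@(REST@[0,1,0]); print('spacer axis tool',ax)
c=np.array([*PL,.15]); rows(c-R@C_T,R)
E
```

```text
t 4.58 p [0.5382 0.3591 0.1772] x [ 0.032  0.868 -0.496] y [ 0.999 -0.034  0.004] z [-0.014 -0.496 -0.868] q [ 0.637  0.694  0.5    1.715 -0.401  2.312] F [ 0.1  0.3 -9.2] T [ 1.32 -0.04 -0.02] gap 42.4
[-0.00798909  0.         -0.01547972]
spacer axis tool [ 8.67430241e-01  7.36734268e-04 -4.97558272e-01]
row [-0.596, -0.241, 0.468] [0.001, 0.999, 0.003] min rows 12.6
```

Request:
play_rows:
  rows:
    - [[-0.596,-0.241,0.468,0,0.999,0,1],[-0.596,-0.241,0.468,0,0.999,0,1],[-0.596,-0.241,0.468,0,0.999,0,1],[-0.596,-0.241,0.468,0,0.999,0,1],[-0.596,-0.241,0.468,0,0.999,0,1],[-0.596,-0.241,0.468,0,0.999,0,1],[-0.596,-0.241,0.468,0,0.999,0,1],[-0.596,-0.241,0.468,0,0.999,0,1],[-0.596,-0.241,0.468,0,0.999,0,1],[-0.596,-0.241,0.468,0,0.999,0,1]]

```text
time: 5.42
ee_pos: [0.4703, 0.1732, 0.1476]
tool_rot: [0.679, 0.655, 0.238, -0.229]
wrist_force: [-0.1, 0.3, -8.5]
finger_gap: 0.495
```

Run:
```python
from h import *
rep()
Rw=Rot.from_rotvec(REST@[1,0,0]*np.pi/2).as_matrix()
R=Rw@R_g
c=np.array([*PL,.15]); rows(c-R@C_T,R)
snap('side','s3.png')
```

```text
t 5.42 p [0.4703 0.1732 0.1476] x [0.027 0.781 0.624] y [ 0.999 -0.036  0.001] z [ 0.023  0.624 -0.781] q [-0.204  0.232 -0.418  1.053  0.663  1.356] F [-0.1  0.3 -8.5] T [-1.59  0.1   0.04] gap 42.1
row [0.007, 0.005, -0.003] [-0.001, 0.239, 0.001] min rows 3.0
```

View pics/s3.png

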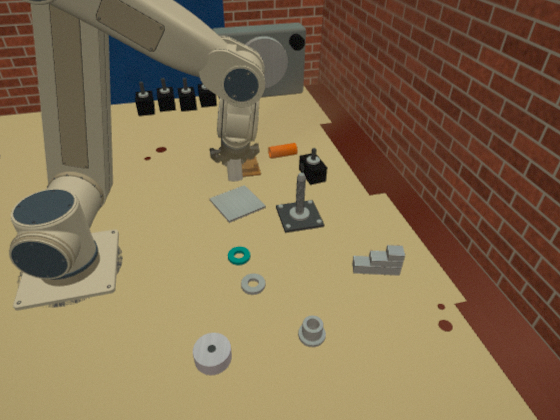

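Request:
play_rows:
  rows:
    - [[0.007,0.005,-0.003,0,0.239,0,1],[0.007,0.005,-0.003,0,0.239,0,1],[0.007,0.005,-0.003,0,0.239,0,1],[0.007,0.005,-0.003,0,0.239,0,1],[0.007,0.005,-0.003,0,0.239,0,1],[0.007,0.005,-0.003,0,0.239,0,1]]

```text
time: 5.97
ee_pos: [0.4704, 0.1731, 0.1456]
tool_rot: [0.623, 0.599, 0.36, -0.352]
wrist_force: [-0.5, 1.2, -7.6]
finger_gap: 0.498
```

Run:
```python
from h import *
o=rep()
R=Rot.from_quat(o['tool_rot']).as_matrix()
print('axis',R@[.8674,0,-.4976], 'centre',o['ee_pos']+R@C_T)
snap('side','s4.png')
s=snap('top'); u=(215,225); 
s2=snap('side'); v=(240,170)
cv2.imwrite('pics/s4.png',np.hstack([cv2.resize(q['image'][w[1]-50:w[1]+50,w[0]-50:w[0]+50],(390,390),interpolation=cv2.INTER_CUBIC) for q,w in((s,u),(s2,v))])[:,:,::-1])
RF=Rot.from_matrix(np.eye(3)).as_matrix()
```

```text
t 5.97 p [0.4704 0.1731 0.1456] x [0.024 0.493 0.87 ] y [ 0.999 -0.036 -0.007] z [ 0.028  0.869 -0.494] q [-0.357  0.408 -0.459  1.216  0.969  0.981] F [-0.5  1.2 -7.6] T [-2.09  0.07  0.01] gap 42.3
axis [ 0.00702247 -0.00489271  0.99995763] centre [0.46981873 0.15566277 0.14630294]
```

View pics/s4.png

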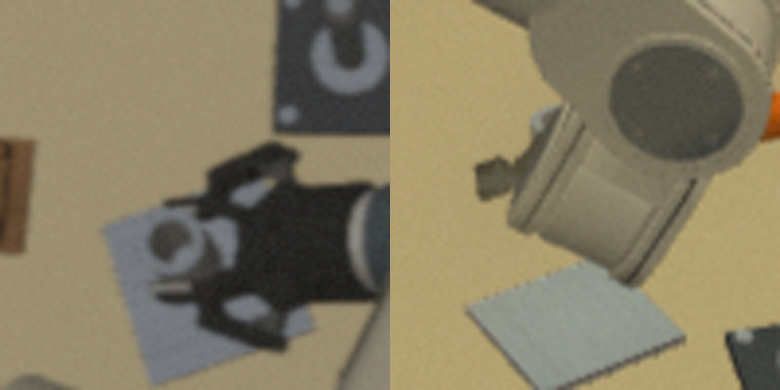

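Run:
```python
from h import *
s=snap('side','s4f.png')
a=ray(s,(251,193),0);c=-s['R'].T@s['t']
for y in(0.05,0,-.05,-.1): print(c+(a-c)*(y-c[1])/(a[1]-c[1]))
```

```text
[0.49892726 0.05       0.11745155]
[0.49004289 0.         0.15598591]
[ 0.48115853 -0.05        0.19452026]
[ 0.47227416 -0.1         0.23305461]
```

View pics/s4f.png

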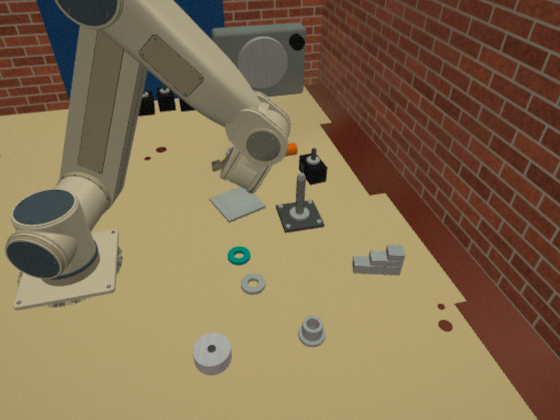

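Request:
play_rows:
  rows:
    - [[-0.1,0,0.057,0,0,0,1],[-0.2,0,0.114,0,0,0,1],[-0.278,0,0.158,0,0,0,1],[-0.278,0,0.158,0,0,0,1],[-0.278,0,0.158,0,0,0,1]]

```text
time: 6.58
ee_pos: [0.4704, 0.1744, 0.0683]
tool_rot: [0.622, 0.6, 0.361, -0.351]
wrist_force: [0.1, -0.8, -6.6]
finger_gap: 0.497
```

Run:
```python
from h import *
o=rep()
R=Rot.from_quat(o['tool_rot']).as_matrix()
print('axis',R@[.8674,0,-.4976], 'centre',o['ee_pos']+R@C_T)
print(-R.T@[0,0,1])
s=snap('top'); u=(215,225); 
cv2.imwrite('pics/s5.png',cv2.resize(s['image'][u[1]-50:u[1]+50,u[0]-50:u[0]+50],(500,500),interpolation=cv2.INTER_CUBIC)[:,:,::-1])
s=snap('wrist','w5.png')
```

```text
t 6.58 p [0.4704 0.1744 0.0683] x [0.019 0.492 0.87 ] y [ 0.999 -0.035 -0.003] z [ 0.029  0.87  -0.493] q [-0.355  0.52  -0.538  1.022  0.971  0.979] F [ 0.1 -0.8 -6.6] T [-2.08  0.01  0.02] gap 42.3
axis [ 0.00239276 -0.00564863  0.99997544] centre [0.46981682 0.15695543 0.0689624 ]
[-0.87015652  0.00258701  0.49276865]
```

View pics/w5.png

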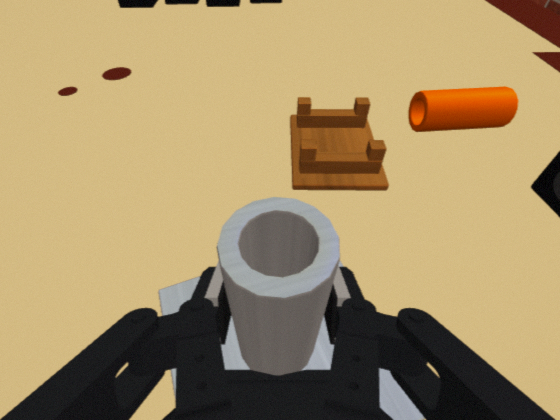

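Request:
play_rows:
  rows:
    - [[-0.008,0,0.004,0,0,0,1],[-0.015,0,0.008,0,0,0,1],[-0.022,0,0.012,0,0,0,1],[-0.028,0,0.016,0,0,0,1],[-0.028,0,0.016,0,0,0,1]]

```text
time: 7.1
ee_pos: [0.4711, 0.174, 0.061]
tool_rot: [0.622, 0.6, 0.362, -0.35]
wrist_force: [-0.3, 0.1, -7.9]
finger_gap: 0.5
```

Run:
```python
from h import *
o=rep()
R=Rot.from_quat(o['tool_rot']).as_matrix()
print('centre',o['ee_pos']+R@C_T)
```

```text
t 7.1 p [0.4711 0.174  0.061 ] x [0.017 0.493 0.87 ] y [ 0.999 -0.035 -0.   ] z [ 0.03   0.869 -0.493] q [-0.355  0.531 -0.544  1.003  0.972  0.979] F [-0.3  0.1 -7.9] T [-2.14  0.08 -0.01] gap 42.5
centre [0.47047133 0.15663155 0.06169699]
```

Not touching yet. I keep lowering in small steps until the force shows contact.

Request:
play_rows:
  rows:
    - [[-0.004,0,0.002,0,0,0,1],[-0.007,0,0.004,0,0,0,1],[-0.007,0,0.004,0,0,0,1]]

```text
time: 7.35
ee_pos: [0.4711, 0.1741, 0.0589]
tool_rot: [0.622, 0.6, 0.362, -0.35]
wrist_force: [0.2, 0.4, -8.6]
finger_gap: 0.497
```

Run:
```python
from h import *
o=rep()
```

```text
t 7.35 p [0.4711 0.1741 0.0589] x [0.018 0.493 0.87 ] y [ 0.999 -0.035 -0.   ] z [ 0.03   0.869 -0.493] q [-0.355  0.535 -0.545  0.998  0.972  0.979] F [ 0.2  0.4 -8.6] T [-2.09  0.   -0.04] gap 42.3
```

Request:
play_rows:
  rows:
    - [[-0.004,0,0.002,0,0,0,1],[-0.007,0,0.004,0,0,0,1],[-0.007,0,0.004,0,0,0,1]]

```text
time: 7.6
ee_pos: [0.4712, 0.1746, 0.0587]
tool_rot: [0.622, 0.599, 0.364, -0.351]
wrist_force: [-5.9, -4.4, 14.6]
finger_gap: 0.499
```

Run:
```python
from h import *
o=rep()
```

```text
t 7.6 p [0.4712 0.1746 0.0587] x [0.019 0.489 0.872] y [ 0.999 -0.037 -0.   ] z [ 0.032  0.871 -0.49 ] q [-0.355  0.536 -0.547  0.996  0.976  0.979] F [-5.9 -4.4 14.6] T [1.15 0.52 1.06] gap 42.4
```

Request:
play_rows:
  rows:
    - [[0,0,0,0,0,0,-0.4],[0,0,0,0,0,0,-0.4],[0,0,0,0,0,0,-0.4],[0,0,0,0,0,0,-0.4],[0,0,0,0,0,0,-0.4],[0,0,0,0,0,0,-0.4],[0,0,0,0,0,0,-0.4],[0,0,0,0,0,0,-0.4]]

```text
time: 8.27
ee_pos: [0.4712, 0.1746, 0.0587]
tool_rot: [0.622, 0.599, 0.364, -0.351]
wrist_force: [1.2, 0.6, -0.1]
finger_gap: 0.693
```

Run:
```python
from h import *
o=rep()
R=Rot.from_quat(o['tool_rot']).as_matrix()
c=o['ee_pos']+R@C_T; print(c)
s=snap('wrist'); im=s['image'].copy()
P=np.array([c[0],c[1],.06])
for z in(.05,):
    for r in(.022,.014):
      q=np.array([proj(s,x+P) for x in circ(r,z)]); cv2.polylines(im,[np.round(q).astype(np.int32)],True,(255,0,0),1)
cv2.imwrite('pics/w6.png',im[:,:,::-1])
```

```text
t 8.27 p [0.4712 0.1746 0.0587] x [0.019 0.489 0.872] y [ 0.999 -0.037 -0.001] z [ 0.032  0.871 -0.49 ] q [-0.355  0.536 -0.547  0.996  0.976  0.979] F [ 1.2  0.6 -0.1] T [-0.8   0.06 -0.03] gap 58.9
[0.47054045 0.1572057  0.05930427]
```

View pics/w6.png

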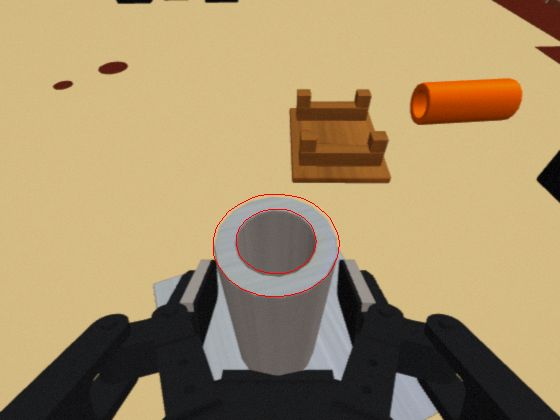

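Request:
play_rows:
  rows:
    - [[0,0,0,0,0,0,1],[0,0,0,0,0,0,1],[0,0,0,0,0,0,1],[0,0,0,0,0,0,1],[0,0,0,0,0,0,1],[0,0,0,0,0,0,1],[0,0,0,0,0,0,1]]
  force: 80

```text
time: 8.9
ee_pos: [0.471, 0.1745, 0.0589]
tool_rot: [0.622, 0.598, 0.364, -0.351]
wrist_force: [-3.5, -4.0, 5.3]
finger_gap: 0.496
```

Run:
```python
from h import *
o=rep()
R=Rot.from_quat(o['tool_rot']).as_matrix()
print(R.T@[0,0,1]*.13/.25)
```

```text
t 8.9 p [0.471  0.1745 0.0589] x [0.02  0.489 0.872] y [ 0.999 -0.038 -0.001] z [ 0.032  0.871 -0.49 ] q [-0.356  0.536 -0.547  0.996  0.976  0.979] F [-3.5 -4.   5.3] T [-0.43  0.34  0.51] gap 42.2
[ 0.45340958 -0.00060238 -0.25459652]
```

Request:
play_rows:
  rows:
    - [[0.1,0,-0.056,0,0,0,1],[0.2,0,-0.112,0,0,0,1],[0.3,0,-0.168,0,0,0,1],[0.4,0,-0.224,0,0,0,1],[0.5,0,-0.28,0,0,0,1],[0.575,0,-0.323,0,0,0,1],[0.575,0,-0.323,0,0,0,1],[0.575,0,-0.323,0,0,0,1]]

```text
time: 9.57
ee_pos: [0.471, 0.1743, 0.2232]
tool_rot: [0.622, 0.599, 0.363, -0.35]
wrist_force: [-0.5, 0.1, -9.4]
finger_gap: 0.496
```

```bash
cat >> h.py <<'E'
R_v=Rot.from_quat([0.622,0.598,0.364,-0.351]).as_matrix()
C_V=R_v.T@(np.array([.4709,.1572,.060])-np.array([.471,.1745,.0589])); C_V[1]=0
E
python3 - <<'E'
from h import *
o=rep(); print(C_V)
R=Rot.from_quat(o['tool_rot']).as_matrix(); print('c',o['ee_pos']+R@C_V)
rows(np.array([*BOLT,.225])-R_v@C_V,R_v)
s=snap('wrist','w7.png')
E
```

```text
t 9.57 p [0.471  0.1743 0.2232] x [0.018 0.491 0.871] y [ 0.999 -0.037  0.   ] z [ 0.032  0.87  -0.491] q [-0.356  0.316 -0.36   1.402  0.974  0.979] F [-0.5  0.1 -9.4] T [-2.22  0.13  0.05] gap 42.2
[-0.00748978  0.         -0.01562347]
c [0.47032587 0.1569906  0.22436517]
row [-0.196, 0.706, -0.353] [-0.0, 0.002, 0.001] min rows 4.9
```

Request:
play_rows:
  rows:
    - [[-0.05,0.18,-0.09,0,0,0,1],[-0.1,0.35,-0.177,0,0,0,1],[-0.15,0.53,-0.265,0,0,0,1],[-0.196,0.706,-0.353,0,0.002,0.001,1],[-0.196,0.706,-0.353,0,0.002,0.001,1],[-0.196,0.706,-0.353,0,0.002,0.001,1],[-0.196,0.706,-0.353,0,0.002,0.001,1]]

```text
time: 10.2
ee_pos: [0.6443, 0.0656, 0.2182]
tool_rot: [0.623, 0.596, 0.363, -0.354]
wrist_force: [-0.2, 0.8, -8.5]
finger_gap: 0.495
```

Run:
```python
from h import *
o=rep()
R=Rot.from_quat(o['tool_rot']).as_matrix(); print('c',o['ee_pos']+R@C_V,'axis',R@R_v.T@[0,0,1])
c=o['ee_pos']+R@C_V
rows(np.array([*BOLT,.225])-R_v@C_V,R_v)
s=snap('wrist'); im=s['image'].copy()
for z,r in((.05,.022),(.05,.014),(-.05,.022)):
      q=np.array([proj(s,x+c) for x in circ(r,z)]); cv2.polylines(im,[np.round(q).astype(np.int32)],True,(255,0,0),1)
cv2.imwrite('pics/w8.png',im[:,:,::-1])
out=[]
for n,u in(('top',(248,170)),('side',(301,160))):
    s=snap(n); im=s['image'][u[1]-55:u[1]+55,u[0]-50:u[0]+50].repeat(1,0).copy(); im=cv2.resize(im,None,fx=4,fy=4,interpolation=cv2.INTER_CUBIC)
    for z,r in((.05,.022),(.05,.014),(-.05,.022)):
      q=np.array([(proj(s,x+c)-np.array(u)+[50,55]+.5)*4 for x in circ(r,z)]); cv2.polylines(im,[np.round(q).astype(np.int32)],True,(255,0,0),1)
    q=(proj(s,[*BOLT,.158])-np.array(u)+[50,55]+.5)*4; cv2.circle(im,(int(q[0]),int(q[1])),3,(0,255,0),-1)
    out.append(im)
cv2.imwrite('pics/ts8.png',np.hstack(out)[:,:,::-1])
```

```text
t 10.2 p [0.6443 0.0656 0.2182] x [0.026 0.486 0.873] y [ 0.999 -0.038 -0.008] z [ 0.03   0.873 -0.487] q [-0.419  0.635  0.17   1.699  0.943  0.886] F [-0.2  0.8 -8.5] T [-2.09  0.14  0.1 ] gap 42.1
c [0.64369058 0.04835576 0.21926484] axis [ 0.00664985 -0.00224205  0.99997538]
row [0.022, -0.003, -0.007] [-0.002, -0.001, -0.004] min rows 0.1
```

View pics/w8.png

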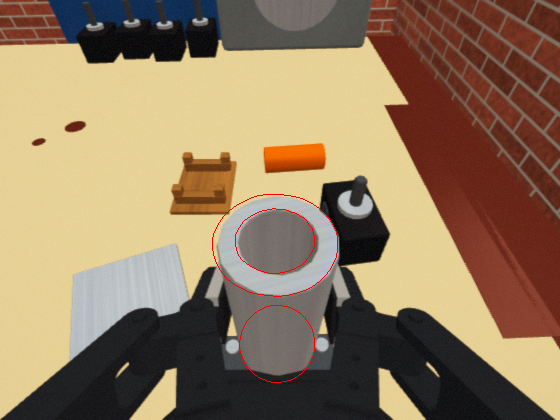

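View pics/ts8.png

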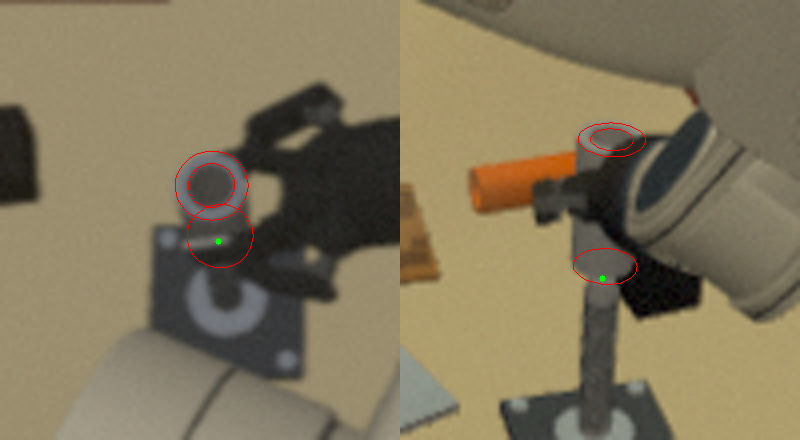

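```bash
cat >> h.py <<'E'
def to(c,C,Rr):
    return rows(np.array(c)-Rr@C,Rr)
def cen(C,Rr):
    o=rep();R=Rot.from_quat(o['tool_rot']).as_matrix(); c=o['ee_pos']+R@C
    print('c',np.round(c,4),'axis',np.round(R@Rr.T@[0,0,1],4)); return c
E
python3 - <<'E'
from h import *
cen(C_V,R_v); to([*BOLT,.219],C_V,R_v); to([*BOLT,.196],C_V,R_v)
E
```

```text
t 10.35 p [0.6424 0.0675 0.2211] x [0.024 0.487 0.873] y [ 0.999 -0.037 -0.006] z [ 0.03   0.873 -0.487] q [-0.418  0.629  0.166  1.7    0.944  0.886] F [-0.7 -0.3 -8. ] T [-2.07  0.06 -0.  ] gap 42.3
c [0.6418 0.0502 0.2222] axis [ 0.0049 -0.0019  1.    ]
row [-0.012, 0.005, 0.004] [-0.002, -0.001, -0.002] min rows 0.1
row [-0.093, 0.006, 0.049] [-0.002, -0.001, -0.002] min rows 0.6
```

Request:
play_rows:
  rows:
    - [[-0.012,0.005,0.004,0,0,0,1],[-0.04,0.005,0.02,0,0,0,1],[-0.065,0.006,0.034,0,0,0,1],[-0.093,0.006,0.049,0,0,0,1],[-0.093,0.006,0.049,0,0,0,1],[-0.093,0.006,0.049,0,0,0,1]]

```text
time: 10.85
ee_pos: [0.6435, 0.0669, 0.1944]
tool_rot: [0.622, 0.597, 0.363, -0.354]
wrist_force: [0.4, 0.0, -7.3]
finger_gap: 0.497
```

Run:
```python
from h import *
c=cen(C_V,R_v); to([*BOLT,.196],C_V,R_v); to([*BOLT,.186],C_V,R_v)
out=[]
for n,u in(('top',(248,170)),('side',(301,160))):
    s=snap(n); im=s['image'][u[1]-55:u[1]+55,u[0]-50:u[0]+50].repeat(1,0).copy(); im=cv2.resize(im,None,fx=4,fy=4,interpolation=cv2.INTER_CUBIC)
    out.append(im)
cv2.imwrite('pics/ts9.png',np.hstack(out)[:,:,::-1])
cen(C_V,R_v)
```

```text
t 10.85 p [0.6435 0.0669 0.1944] x [0.024 0.486 0.873] y [ 0.999 -0.037 -0.007] z [ 0.029  0.873 -0.487] q [-0.418  0.65   0.134  1.648  0.944  0.886] F [ 0.4  0.  -7.3] T [-2.09  0.06  0.01] gap 42.2
c [0.6429 0.0497 0.1954] axis [ 0.0059 -0.0024  1.    ]
row [0.002, 0.001, -0.001] [-0.003, -0.001, -0.003] min rows 0.1
row [-0.033, 0.001, 0.018] [-0.003, -0.001, -0.003] min rows 0.2
t 10.95 p [0.6438 0.0668 0.195 ] x [0.024 0.487 0.873] y [ 0.999 -0.037 -0.006] z [ 0.03   0.873 -0.487] q [-0.418  0.649  0.136  1.648  0.944  0.886] F [-0.1 -0.3 -7.5] T [-2.09  0.05  0.03] gap 42.2
c [0.6432 0.0495 0.1961] axis [ 0.0047 -0.002   1.    ]
```

View pics/ts9.png

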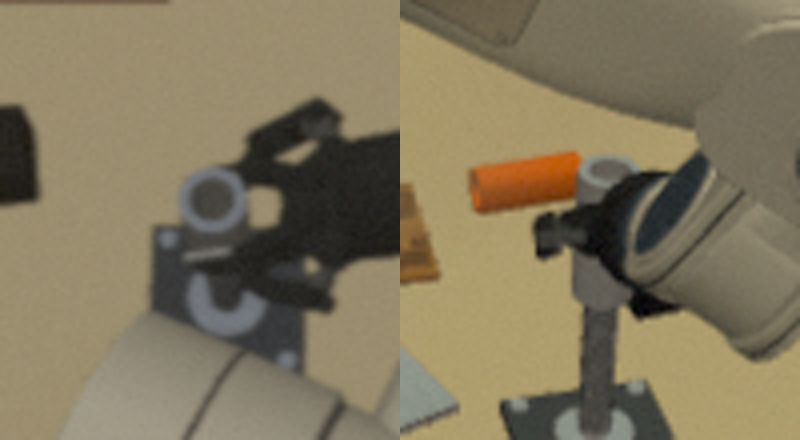

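Request:
play_rows:
  rows:
    - [[-0.018,0,0.01,0,0,0,1],[-0.036,0,0.02,0,0,0,1],[-0.053,0,0.03,0,0,0,1],[-0.07,0,0.039,0,0,0,1],[-0.07,0,0.039,0,0,0,1]]

```text
time: 11.37
ee_pos: [0.6434, 0.0668, 0.1737]
tool_rot: [0.622, 0.597, 0.362, -0.354]
wrist_force: [0.1, 1.1, -8.2]
finger_gap: 0.496
```

Run:
```python
from h import *
c=cen(C_V,R_v); to([*BOLT,c[2]],C_V,R_v); to([*BOLT,.13],C_V,R_v)
```

```text
t 11.37 p [0.6434 0.0668 0.1737] x [0.025 0.486 0.873] y [ 0.999 -0.037 -0.008] z [ 0.029  0.873 -0.487] q [-0.418  0.666  0.109  1.606  0.943  0.886] F [ 0.1  1.1 -8.2] T [-2.11  0.09  0.05] gap 42.2
c [0.6428 0.0496 0.1748] axis [ 0.0062 -0.0023  1.    ]
row [-0.0, 0.001, 0.0] [-0.003, -0.001, -0.003] min rows 0.1
row [-0.156, 0.002, 0.087] [-0.003, -0.001, -0.003] min rows 1.1
```

Request:
play_rows:
  rows:
    - [[-0.02,0,0.011,0,0,0,1],[-0.045,0,0.025,0,0,0,1],[-0.07,0,0.039,0,0,0,1],[-0.1,0.001,0.056,0,0,0,1],[-0.13,0.002,0.072,0,0,0,1],[-0.156,0.002,0.087,-0.003,-0.001,-0.003,1],[-0.156,0.002,0.087,-0.003,-0.001,-0.003,1]]

```text
time: 11.95
ee_pos: [0.643, 0.067, 0.127]
tool_rot: [0.622, 0.597, 0.364, -0.352]
wrist_force: [-0.6, 0.1, -8.3]
finger_gap: 0.496
```

Run:
```python
from h import *
c=cen(C_V,R_v); to([*BOLT,.074],C_V,R_v)
```

```text
t 11.95 p [0.643 0.067 0.127] x [0.022 0.488 0.873] y [ 0.999 -0.039 -0.003] z [ 0.032  0.872 -0.488] q [-0.418  0.703  0.053  1.507  0.945  0.887] F [-0.6  0.1 -8.3] T [-2.13  0.14  0.02] gap 42.1
c [0.6424 0.0497 0.1281] axis [ 1.7e-03 -8.0e-04  1.0e+00]
row [-0.189, 0.003, 0.105] [-0.0, -0.0, -0.001] min rows 1.3
```

Request:
play_rows:
  rows:
    - [[-0.02,0.001,0.011,0,0,0,1],[-0.045,0.001,0.025,0,0,0,1],[-0.07,0.001,0.039,0,0,0,1],[-0.1,0.002,0.056,0,0,0,1],[-0.13,0.002,0.072,0,0,0,1],[-0.16,0.003,0.089,0,0,0,1],[-0.189,0.003,0.105,0,0,0,1],[-0.189,0.003,0.105,0,0,0,1]]

```text
time: 12.62
ee_pos: [0.643, 0.067, 0.0709]
tool_rot: [0.622, 0.597, 0.363, -0.353]
wrist_force: [-0.5, 2.5, -9.3]
finger_gap: 0.494
```

Run:
```python
from h import *
c=cen(C_V,R_v); to([*BOLT,.0695],C_V,R_v)
```

```text
t 12.62 p [0.643  0.067  0.0709] x [0.023 0.487 0.873] y [ 0.999 -0.038 -0.005] z [ 0.031  0.872 -0.488] q [-0.418  0.761  0.006  1.404  0.944  0.887] F [-0.5  2.5 -9.3] T [-2.11  0.07  0.02] gap 42.0
c [0.6424 0.0497 0.0719] axis [ 0.0039 -0.0013  1.    ]
row [-0.009, 0.003, 0.005] [-0.001, -0.001, -0.002] min rows 0.1
```

Request:
play_rows:
  rows:
    - [[-0.004,0.002,0.002,0,0,0,1],[-0.009,0.002,0.005,0,0,0,1],[-0.012,0.002,0.007,0,0,0,1],[-0.012,0.002,0.007,0,0,0,1]]

```text
time: 12.95
ee_pos: [0.6436, 0.067, 0.0691]
tool_rot: [0.622, 0.597, 0.364, -0.353]
wrist_force: [-5.2, -1.4, 5.2]
finger_gap: 0.495
```

Run:
```python
from h import *
c=cen(C_V,R_v)
```

```text
t 12.95 p [0.6436 0.067  0.0691] x [0.024 0.486 0.874] y [ 0.999 -0.04  -0.005] z [ 0.032  0.873 -0.487] q [-0.418  0.764  0.005  1.401  0.946  0.888] F [-5.2 -1.4  5.2] T [-0.16  0.56  0.96] gap 42.0
c [0.6429 0.0498 0.0702] axis [ 0.0036 -0.0023  1.    ]
```

Request:
play_rows:
  rows:
    - [[0,0,0,0,0,0,-0.5],[0,0,0,0,0,0,-0.5],[0,0,0,0,0,0,-0.5],[0,0,0,0,0,0,-0.5],[0,0,0,0,0,0,-0.5],[0,0,0,0,0,0,-0.5]]

```text
time: 13.45
ee_pos: [0.6437, 0.067, 0.0692]
tool_rot: [0.622, 0.597, 0.364, -0.352]
wrist_force: [0.1, 0.3, -0.6]
finger_gap: 0.749
```

Run:
```python
from h import *
c=cen(C_V,R_v)
s=snap('wrist','w10.png')
```

```text
t 13.45 p [0.6437 0.067  0.0692] x [0.023 0.486 0.874] y [ 0.999 -0.04  -0.005] z [ 0.032  0.873 -0.487] q [-0.418  0.764  0.005  1.401  0.946  0.888] F [ 0.1  0.3 -0.6] T [-0.78  0.06 -0.07] gap 63.7
c [0.643  0.0497 0.0702] axis [ 0.0033 -0.0024  1.    ]
```

View pics/w10.png

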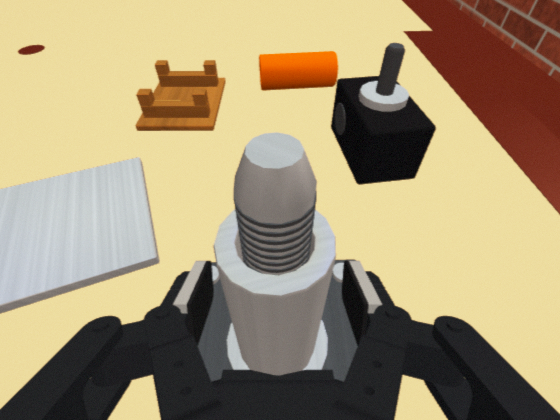

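Request:
play_rows:
  rows:
    - [[0,0,-0.15,0,0,0,-0.5],[0,0,-0.3,0,0,0,-0.5],[0,0,-0.45,0,0,0,-1],[0,0,-0.6,0,0,0,-1],[0,0,-0.6,0,0,0,-1],[0,0,-0.6,0,0,0,-1]]

```text
time: 14.0
ee_pos: [0.6393, -0.0661, 0.1423]
tool_rot: [0.623, 0.596, 0.364, -0.351]
wrist_force: [0.6, 0.9, -1.3]
finger_gap: 1.0
```

```bash
cat >> h.py <<'E'
WA=np.array([.4537,-.1772]); BU=np.array([.5520,-.350])
R_d=frame([0,0,-1],[1,0,0])
E
python3 - <<'E'
from h import *
rep()
rows([*WA,.16],R_d)
snap('side','s11.png')
E
```

```text
t 14.0 p [ 0.6393 -0.0661  0.1423] x [0.024 0.487 0.873] y [ 0.999 -0.043 -0.003] z [ 0.036  0.872 -0.487] q [-0.593  0.79   0.251  1.787  0.838  0.673] F [ 0.6  0.9 -1.3] T [-0.77  0.02  0.04] gap 85.0
row [-0.172, -0.723, -0.449] [0.012, -0.676, -0.026] min rows 8.5
```

View pics/s11.png

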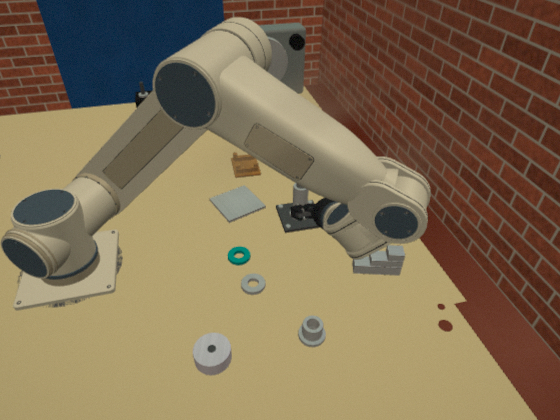

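Request:
play_rows:
  rows:
    - [[-0.03,-0.72,-0.527,0.012,-0.676,-0.026,-1],[-0.03,-0.72,-0.527,0.012,-0.676,-0.026,-1],[-0.03,-0.72,-0.527,0.012,-0.676,-0.026,-1],[-0.03,-0.72,-0.527,0.012,-0.676,-0.026,-1],[-0.03,-0.72,-0.527,0.012,-0.676,-0.026,-1],[-0.03,-0.72,-0.527,0.012,-0.676,-0.026,-1],[-0.03,-0.72,-0.527,0.012,-0.676,-0.026,-1],[-0.03,-0.72,-0.527,0.012,-0.676,-0.026,-1],[-0.03,-0.72,-0.527,0.012,-0.676,-0.026,-1],[-0.03,-0.72,-0.527,0.012,-0.676,-0.026,-1]]

```text
time: 14.88
ee_pos: [0.454, -0.1724, 0.2007]
tool_rot: [0.705, 0.709, -0.001, 0.001]
wrist_force: [0.7, -0.2, -0.5]
finger_gap: 1.003
```

Run:
```python
from h import *
rep()
rows([*WA,.1],R_d)
def ov(n,fn):
    s=snap(n); im=s['image'].copy()
    for z,r in((.012,.031),(.012,.014),(0,.031)):
        q=np.array([proj(s,x+[*WA,0]) for x in circ(r,z)]); cv2.polylines(im,[np.round(q).astype(np.int32)],True,(255,0,0),1)
    cv2.imwrite('pics/'+fn,im[:,:,::-1])
ov('wrist','w12.png')
```

```text
t 14.88 p [ 0.454  -0.1724  0.2007] x [-0.006  1.    -0.003] y [1.    0.006 0.001] z [ 0.001 -0.003 -1.   ] q [-0.535  0.16  -0.187  1.222 -0.002  1.03 ] F [ 0.7 -0.2 -0.5] T [0.02 0.   0.  ] gap 85.2
row [-0.018, -0.002, 0.403] [0.001, 0.002, 0.004] min rows 2.4
```

View pics/w12.png

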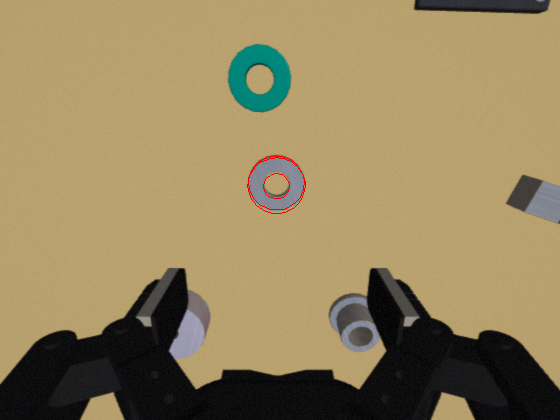

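Request:
play_rows:
  rows:
    - [[-0.018,-0.002,0.15,0.001,0.002,0.004,-1],[-0.018,-0.002,0.3,0.001,0.002,0.004,-1],[-0.018,-0.002,0.45,0.001,0.002,0.004,-1],[-0.018,-0.002,0.6,0.001,0.002,0.004,-1],[-0.018,-0.002,0.7,0.001,0.002,0.004,-1],[-0.018,-0.002,0.7,0.001,0.002,0.004,-1],[-0.018,-0.002,0.7,0.001,0.002,0.004,-1]]

```text
time: 15.52
ee_pos: [0.453, -0.1765, 0.024]
tool_rot: [0.707, 0.707, 0.001, -0.004]
wrist_force: [-0.1, 0.1, 0.2]
finger_gap: 1.002
```

Run:
```python
from h import *
rep()
rows([*WA,0],R_d)
s=snap('wrist'); im=s['image'].copy()
for z,r in((.012,.031),(.012,.014),(0,.031)):
        q=np.array([proj(s,x+[*WA,0]) for x in circ(r,z)]); cv2.polylines(im,[np.round(q).astype(np.int32)],True,(255,0,0),1)
cv2.imwrite('pics/w13.png',im[:,:,::-1])
s=snap('side'); u=(253,265); cv2.imwrite('pics/s13.png',cv2.resize(s['image'][u[1]-40:u[1]+40,u[0]-50:u[0]+50],None,fx=6,fy=6,interpolation=cv2.INTER_CUBIC)[:,:,::-1])
```

```text
t 15.52 p [ 0.453  -0.1765  0.024 ] x [0.    1.    0.008] y [ 1.    -0.    -0.005] z [-0.005  0.008 -1.   ] q [-0.547  0.315 -0.477  0.787  0.004  1.024] F [-0.1  0.1  0.2] T [-0.03  0.08  0.01] gap 85.2
row [-0.003, 0.003, 0.096] [-0.003, -0.005, -0.0] min rows 0.6
```

View pics/w13.png

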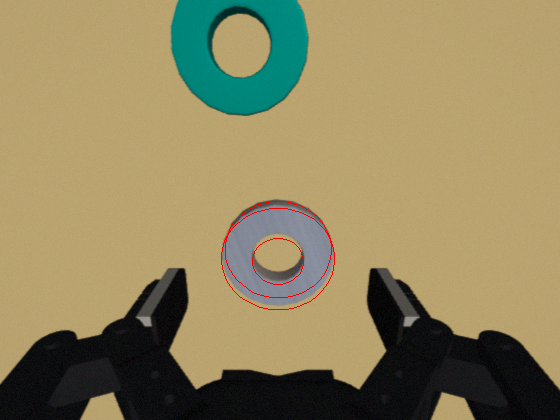

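View pics/s13.png

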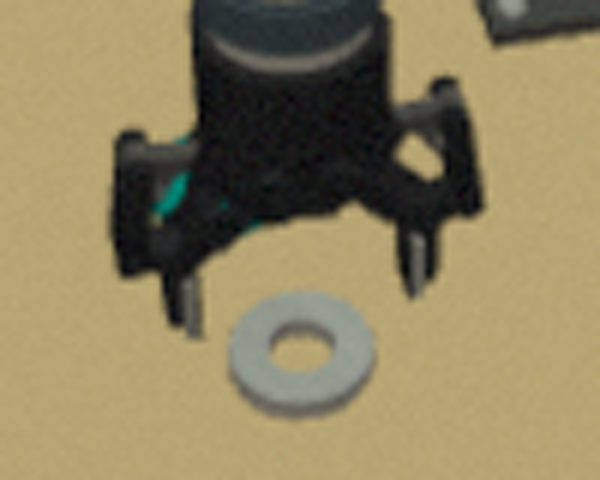

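Request:
play_rows:
  rows:
    - [[0.005,0.003,0.04,-0.003,-0.005,0,-1],[0.005,0.003,0.08,-0.003,-0.005,0,-1],[0.005,0.003,0.1,-0.003,-0.005,0,-1],[0.005,0.003,0.1,-0.003,-0.005,0,-1],[0.005,0.003,0.1,-0.003,-0.005,0,-1]]

```text
time: 16.03
ee_pos: [0.4559, -0.1765, 0.0023]
tool_rot: [0.707, 0.707, 0.001, 0.003]
wrist_force: [-0.2, 0.7, 0.2]
finger_gap: 1.001
```

Run:
```python
from h import *
rep()
s=snap('wrist'); im=s['image'].copy()
W=[.4537,-.1752,0]
for z,r in((.012,.031),(.012,.014),(0,.031)):
        q=np.array([proj(s,x+W) for x in circ(r,z)]); cv2.polylines(im,[np.round(q).astype(np.int32)],True,(255,0,0),1)
cv2.imwrite('pics/w14.png',im[:,:,::-1])
s=snap('side'); u=(253,270); cv2.imwrite('pics/s14.png',cv2.resize(s['image'][u[1]-40:u[1]+40,u[0]-50:u[0]+50],None,fx=6,fy=6,interpolation=cv2.INTER_CUBIC)[:,:,::-1])
```

```text
t 16.03 p [ 0.4559 -0.1765  0.0023] x [ 0.     1.    -0.004] y [ 1.    -0.     0.005] z [ 0.005 -0.004 -1.   ] q [-0.541  0.339 -0.512  0.713 -0.     1.03 ] F [-0.2  0.7  0.2] T [-0.06 -0.04 -0.01] gap 85.1
```

View pics/w14.png

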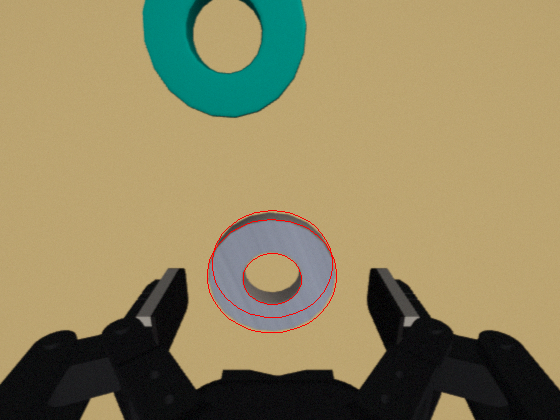

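View pics/s14.png

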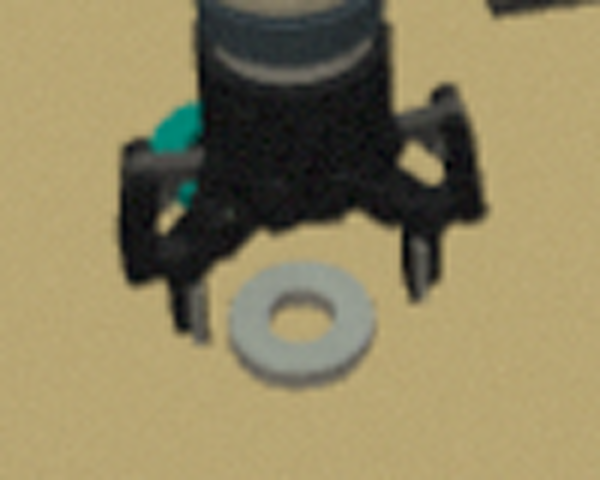

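Request:
play_rows:
  rows:
    - [[0.005,-0.009,0.01,0,0,0,-1],[0.005,-0.009,0.02,0,0,0,-0.8],[0.005,-0.009,0.02,0,0,0,-0.7],[0.005,-0.009,0.02,0,0,0,-0.65],[0.005,-0.009,0.02,0,0,0,-0.65]]

```text
time: 16.55
ee_pos: [0.4537, -0.1754, -0.0028]
tool_rot: [0.707, 0.707, 0.001, 0.003]
wrist_force: [0.7, -0.3, 0.1]
finger_gap: 0.828
```

Run:
```python
from h import *
rep()
s=snap('wrist','w15.png'); 
s=snap('side'); u=(253,270); cv2.imwrite('pics/s15.png',cv2.resize(s['image'][u[1]-40:u[1]+40,u[0]-50:u[0]+50],None,fx=6,fy=6,interpolation=cv2.INTER_CUBIC)[:,:,::-1])
```

```text
t 16.55 p [ 0.4537 -0.1754 -0.0028] x [ 0.     1.    -0.004] y [ 1.    -0.     0.006] z [ 0.006 -0.004 -1.   ] q [-5.41e-01  3.42e-01 -5.25e-01  6.97e-01 -1.00e-03  1.03e+00] F [ 0.7 -0.3  0.1] T [-0.05 -0.    0.04] gap 70.4
```

View pics/w15.png

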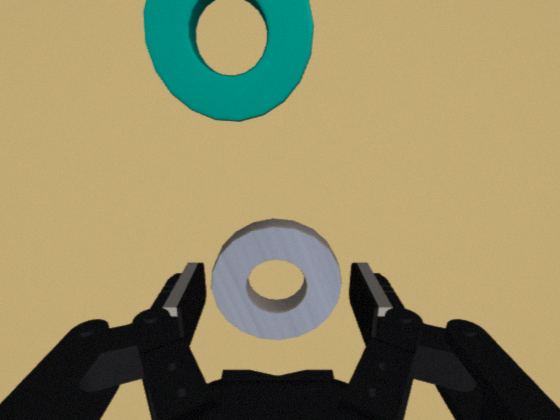

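View pics/s15.png

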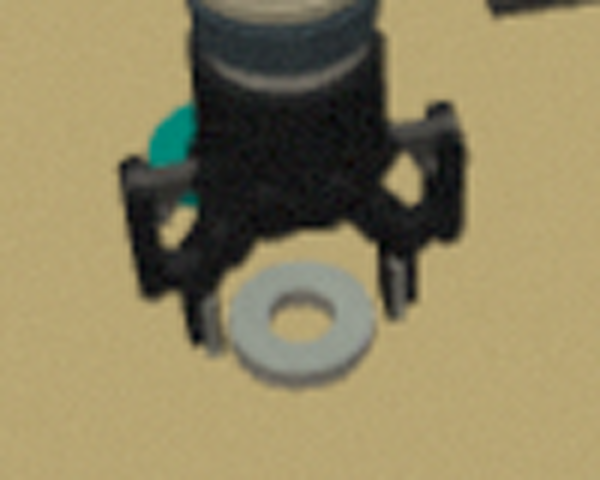

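Run:
```python
from h import *
s=snap('side')
for sg in(1,-1):
  for y in(-.1864,-.1754):
    for z in(0,.005,.01,.015): print(sg,y,z,np.round((proj(s,[.4537+sg*.0352,y,z])-[203,230]+.5)*6,1))
```

```text
1 -0.1864 0 [388.9 336. ]
1 -0.1864 0.005 [388.8 328.1]
1 -0.1864 0.01 [388.7 320.3]
1 -0.1864 0.015 [388.6 312.4]
1 -0.1754 0 [382.9 316.4]
1 -0.1754 0.005 [382.8 308.6]
1 -0.1754 0.01 [382.7 300.7]
1 -0.1754 0.015 [382.6 292.8]
-1 -0.1864 0 [224.2 367.8]
-1 -0.1864 0.005 [223.6 359.9]
-1 -0.1864 0.01 [223.  352.1]
-1 -0.1864 0.015 [222.4 344.2]
-1 -0.1754 0 [219.5 347.7]
-1 -0.1754 0.005 [218.9 339.8]
-1 -0.1754 0.01 [218.3 332. ]
-1 -0.1754 0.015 [217.7 324.1]
```

Request:
play_rows:
  rows:
    - [[0,0,0.008,0,0,0,-0.65],[0,0,0.017,0,0,0,-0.65],[0,0,0.017,0,0,0,-0.65],[0,0,0.017,0,0,0,1],[0,0,0.017,0,0,0,1],[0,0,0.017,0,0,0,1],[0,0,0.017,0,0,0,1],[0,0,0.017,0,0,0,1]]
  force: 50

```text
time: 17.37
ee_pos: [0.4541, -0.1758, -0.0051]
tool_rot: [0.707, 0.707, 0.0, 0.005]
wrist_force: [-5.1, 2.9, 28.3]
finger_gap: 0.711
```

Run:
```python
from h import *
rep()
s=snap('wrist','w16.png'); 
s=snap('side'); u=(253,270); cv2.imwrite('pics/s16.png',cv2.resize(s['image'][u[1]-40:u[1]+40,u[0]-50:u[0]+50],None,fx=6,fy=6,interpolation=cv2.INTER_CUBIC)[:,:,::-1])
```

```text
t 17.37 p [ 0.4541 -0.1758 -0.0051] x [ 0.     1.    -0.006] y [ 1.    -0.     0.007] z [ 0.007 -0.006 -1.   ] q [-5.41e-01  3.45e-01 -5.28e-01  6.89e-01 -1.00e-03  1.03e+00] F [-5.1  2.9 28.3] T [ 0.64  2.07 -0.09] gap 60.5
```

View pics/w16.png

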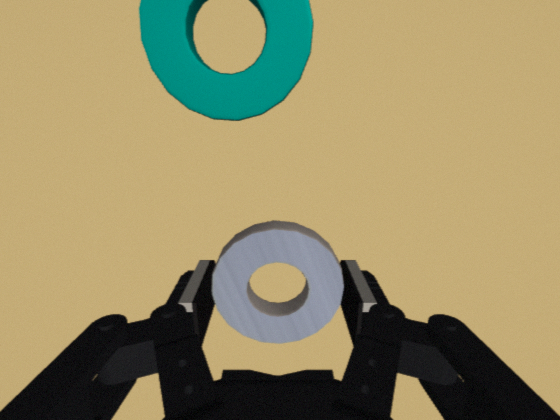

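View pics/s16.png

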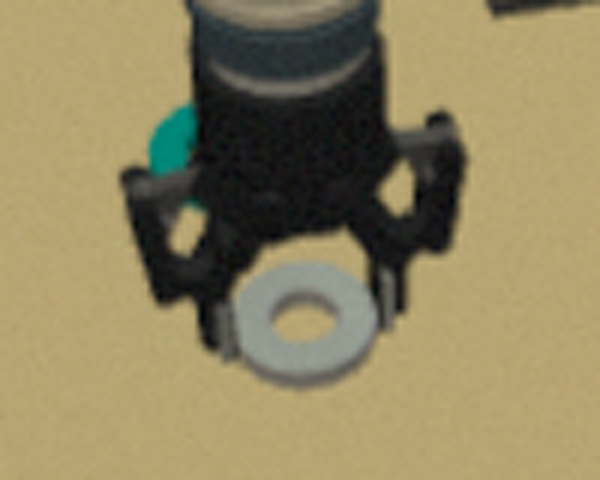

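Request:
play_rows:
  rows:
    - [[0,0,-0.03,0,0,0,1],[0,0,-0.15,0,0,0,1],[0,0,-0.3,0,0,0,1],[0,0,-0.45,0,0,0,1],[0,0,-0.6,0,0,0,1],[0,0,-0.75,0,0,0,1],[0,0,-0.78,0,0,0,1],[0,0,-0.78,0,0,0,1]]

```text
time: 18.13
ee_pos: [0.4537, -0.1752, 0.1923]
tool_rot: [0.707, 0.707, 0.001, 0.007]
wrist_force: [0.1, -0.6, -3.2]
finger_gap: 0.705
```

```bash
cat >> h.py <<'E'
R_w=Rot.from_quat([.707,.707,0.,.005]).as_matrix()
C_W=R_w.T@(np.array([.4541,-.1752,0])-np.array([.4541,-.1758,-.0051])); C_W[1]=0
E
python3 - <<'E'
from h import *
print(C_W)
c=cen(C_W,R_w)
to([*BOLT,.19],C_W,R_w)
s=snap('wrist'); im=s['image'].copy(); R=Rot.from_quat(st()['tool_rot']).as_matrix()
for z,r in((.012,.031),(.012,.014),(0,.031)):
        q=np.array([proj(s,(R@R_w.T@x)+c) for x in circ(r,z)]); cv2.polylines(im,[np.round(q).astype(np.int32)],True,(255,0,0),1)
cv2.imwrite('pics/w17.png',im[:,:,::-1])
snap('side','s17.png')
E
```

```text
[ 0.00056392  0.         -0.00510399]
t 18.13 p [ 0.4537 -0.1752  0.1923] x [ 0.     1.    -0.008] y [ 1.    -0.     0.011] z [ 0.011 -0.008 -1.   ] q [-5.400e-01  1.570e-01 -2.120e-01  1.188e+00 -1.000e-03  1.031e+00] F [ 0.1 -0.6 -3.2] T [-0.01 -0.01  0.03] gap 59.9
c [ 0.4536 -0.1746  0.1974] axis [-0.0042  0.0011  1.    ]
row [0.897, 0.757, 0.031] [0.003, 0.001, -0.0] min rows 7.0
```

View pics/w17.png

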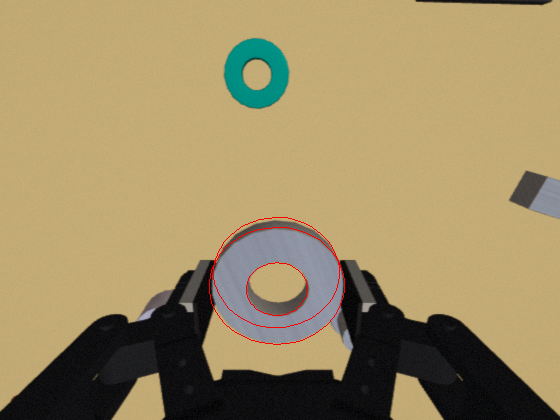

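View pics/s17.png

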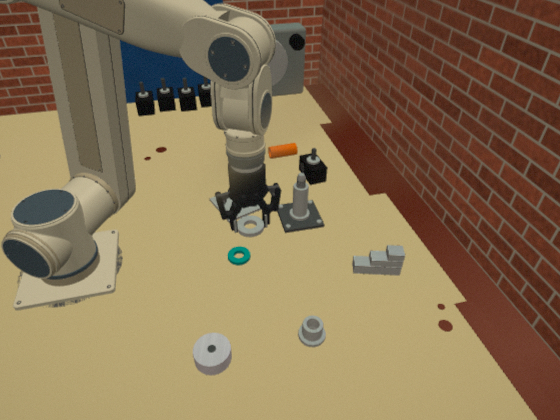

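Request:
play_rows:
  rows:
    - [[0.12,0.1,0.02,0,0,0,1],[0.25,0.21,0.03,0,0,0,1],[0.37,0.31,0.03,0,0,0,1],[0.5,0.42,0.03,0,0,0,1],[0.62,0.525,0.03,0,0,0,1],[0.75,0.63,0.031,0,0,0,1],[0.897,0.757,0.031,0.003,0.001,0,1],[0.897,0.757,0.031,0.003,0.001,0,1],[0.897,0.757,0.031,0.003,0.001,0,1],[0.897,0.757,0.031,0.003,0.001,0,1]]

```text
time: 19.07
ee_pos: [0.6408, 0.0501, 0.1781]
tool_rot: [0.707, 0.707, -0.002, 0.0]
wrist_force: [-1.0, -1.1, -2.6]
finger_gap: 0.706
```

```bash
cat >> h.py <<'E'
def ovl(n,c,spec,fn,R=np.eye(3),crop=None,f=1):
    s=snap(n); im=cv2.resize(s['image'],None,fx=f,fy=f,interpolation=cv2.INTER_CUBIC)
    for z,r in spec:
        q=np.array([(proj(s,R@x+c)+.5)*f-.5 for x in circ(r,z)]); cv2.polylines(im,[np.round(q*16).astype(np.int32)],True,(255,0,0),1,cv2.LINE_AA,4)
    q=(proj(s,[*BOLT,.158])+.5)*f-.5; cv2.circle(im,(int(q[0]),int(q[1])),3,(0,255,0),-1)
    if crop: x,y,w,h=crop; im=im[int((y-h)*f):int((y+h)*f),int((x-w)*f):int((x+w)*f)]
    cv2.imwrite('pics/'+fn,im[:,:,::-1])
WS=((.012,.031),(.012,.014),(0,.031))
E
python3 - <<'E'
from h import *
c=cen(C_W,R_w)
to([*BOLT,.19],C_W,R_w)
ovl('wrist',c,WS,'w18.png')
ovl('side',c,WS,'s18.png',crop=(301,170,60,50),f=6)
cen(C_W,R_w)
E
```

```text
t 19.07 p [0.6408 0.0501 0.1781] x [-0.001  1.    -0.004] y [ 1.     0.001 -0.003] z [-0.003 -0.004 -1.   ] q [-0.051  0.438  0.156  1.292 -0.004  1.519] F [-1.  -1.1 -2.6] T [-0.04  0.01  0.01] gap 60.0
c [0.6408 0.0507 0.1832] axis [ 0.0104 -0.0035  0.9999]
row [-0.004, 0.009, -0.027] [-0.007, -0.002, 0.001] min rows 0.2
t 19.17 p [0.6406 0.0489 0.1797] x [ 0.001  1.    -0.004] y [ 1.    -0.001 -0.001] z [-0.001 -0.004 -1.   ] q [-0.053  0.435  0.156  1.293 -0.004  1.519] F [ 0.   0.3 -1.3] T [-0.02 -0.01  0.01] gap 60.1
c [0.6406 0.0495 0.1848] axis [ 0.0083 -0.0034  1.    ]
```

View pics/w18.png

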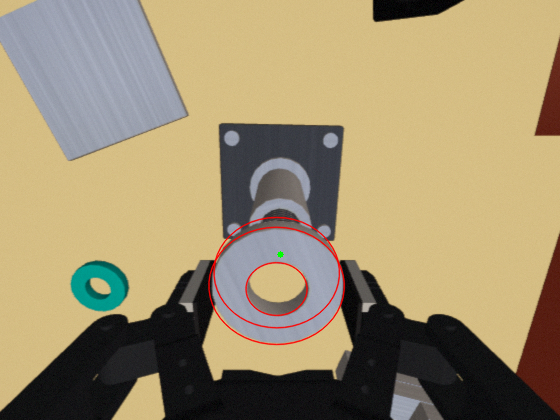

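View pics/s18.png

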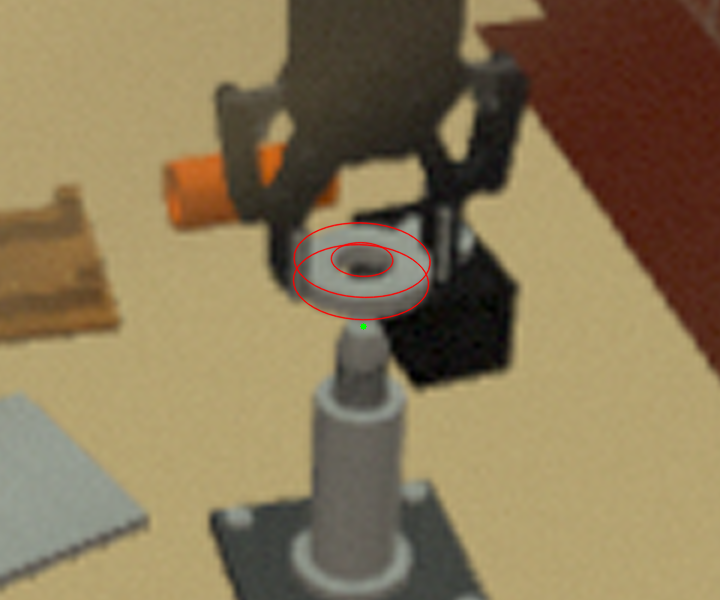

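Request:
play_rows:
  rows:
    - [[0,0.0095,0.02,-0.005,-0.002,0,1],[0,0.0095,0.05,-0.005,-0.002,0,1],[0,0.0095,0.08,-0.005,-0.002,0,1],[0,0.0095,0.11,-0.005,-0.002,0,1],[0,0.0095,0.125,-0.005,-0.002,0,1],[0,0.0095,0.125,-0.005,-0.002,0,1],[0,0.0095,0.125,-0.005,-0.002,0,1]]

```text
time: 19.75
ee_pos: [0.6428, 0.0487, 0.1482]
tool_rot: [0.708, 0.707, -0.0, 0.005]
wrist_force: [0.9, 0.4, -1.2]
finger_gap: 0.704
```

Run:
```python
from h import *
c=cen(C_W,R_w)
to([*BOLT,c[2]],C_W,R_w)
ovl('wrist',c,WS,'w19.png')
c=cen(C_W,R_w)
```

```text
t 19.75 p [0.6428 0.0487 0.1482] x [ 0.001  1.    -0.007] y [ 1.    -0.001  0.006] z [ 0.006 -0.007 -1.   ] q [-0.051  0.447  0.095  1.212 -0.006  1.521] F [ 0.9  0.4 -1.2] T [-0.01 -0.01  0.01] gap 59.8
c [0.6428 0.0493 0.1533] axis [ 9.e-04 -4.e-04  1.e+00]
row [0.001, 0.001, -0.0] [-0.001, -0.0, -0.001] min rows 0.0
t 19.8 p [0.643  0.0487 0.1486] x [ 0.001  1.    -0.007] y [ 1.    -0.001  0.007] z [ 0.007 -0.007 -1.   ] q [-0.051  0.447  0.095  1.212 -0.006  1.521] F [ 0.8 -0.1 -2.2] T [-0.    0.03  0.03] gap 60.2
c [0.643  0.0493 0.1537] axis [ 3.e-04 -3.e-04  1.e+00]
```

View pics/w19.png

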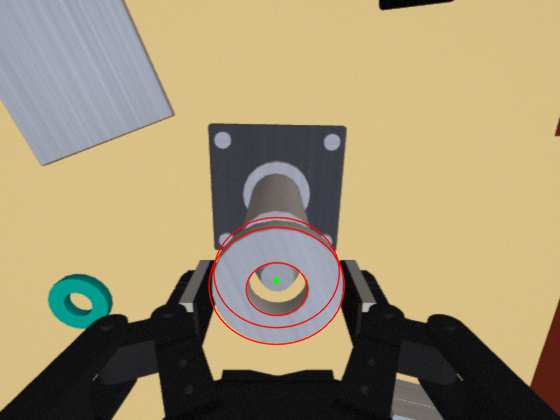

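Request:
play_rows:
  rows:
    - [[0.001,0,0.02,0,0,0,1],[0.001,0,0.04,0,0,0,1],[0.001,0,0.06,0,0,0,1],[0.001,0,0.08,0,0,0,1],[0.001,0,0.1,0,0,0,1],[0.001,0,0.115,0,0,0,1],[0.001,0,0.115,0,0,0,1]]

```text
time: 20.38
ee_pos: [0.643, 0.0496, 0.1187]
tool_rot: [0.707, 0.707, 0.0, 0.004]
wrist_force: [0.5, 5.5, -1.5]
finger_gap: 0.704
```

Run:
```python
from h import *
c=cen(C_W,R_w)
to([*BOLT,c[2]],C_W,R_w)
```

```text
t 20.38 p [0.643  0.0496 0.1187] x [ 0.001  1.    -0.005] y [ 1.    -0.001  0.006] z [ 0.006 -0.005 -1.   ] q [-0.051  0.463  0.044  1.145 -0.005  1.521] F [ 0.5  5.5 -1.5] T [ 1.11  0.03 -0.01] gap 59.8
c [0.6429 0.0502 0.1238] axis [ 0.0012 -0.0016  1.    ]
row [-0.002, 0.0, 0.0] [-0.001, -0.001, -0.0] min rows 0.0
```

Request:
play_rows:
  rows:
    - [[0.004,0,0,0,0,0,1],[0.004,0,0.006,0,0,0,1],[0.004,0,0.012,0,0,0,1],[0.004,0,0.012,0,0,0,1]]

```text
time: 20.72
ee_pos: [0.6428, 0.0504, 0.1151]
tool_rot: [0.707, 0.707, -0.0, 0.004]
wrist_force: [-0.2, 0.4, -2.2]
finger_gap: 0.703
```

Run:
```python
from h import *
c=cen(C_W,R_w)
```

```text
t 20.72 p [0.6428 0.0504 0.1151] x [ 0.001  1.    -0.006] y [ 1.    -0.001  0.005] z [ 0.005 -0.006 -1.   ] q [-0.049  0.466  0.039  1.138 -0.006  1.522] F [-0.2  0.4 -2.2] T [-0.01 -0.    0.02] gap 59.7
c [0.6428 0.0509 0.1202] axis [ 0.0018 -0.0012  1.    ]
```

Request:
play_rows:
  rows:
    - [[0,0,0.004,0,0,0,1],[0,0,0.008,0,0,0,1],[0,0,0.008,0,0,0,1]]

```text
time: 20.97
ee_pos: [0.643, 0.0503, 0.1148]
tool_rot: [0.707, 0.707, 0.0, 0.005]
wrist_force: [-4.1, -0.1, 10.1]
finger_gap: 0.707
```

Run:
```python
from h import *
c=cen(C_W,R_w)
```

```text
t 20.97 p [0.643  0.0503 0.1148] x [ 0.001  1.    -0.006] y [ 1.    -0.001  0.007] z [ 0.007 -0.006 -1.   ] q [-0.049  0.465  0.037  1.135 -0.006  1.522] F [-4.1 -0.1 10.1] T [0.12 0.97 0.  ] gap 60.1
c [0.643  0.0509 0.1199] axis [-2.e-04 -1.e-03  1.e+00]
```

Request:
play_rows:
  rows:
    - [[0,0,0,0,0,0,-0.9],[0,0,0,0,0,0,-0.9],[0,0,0,0,0,0,-0.9],[0,0,0,0,0,0,-0.9],[0,0,-0.1,0,0,0,-1],[0,0,-0.25,0,0,0,-1],[0,0,-0.4,0,0,0,-1],[0,0,-0.5,0,0,0,-1],[0,0,-0.5,0,0,0,-1]]

```text
time: 21.72
ee_pos: [0.6438, 0.0509, 0.2459]
tool_rot: [0.707, 0.707, 0.003, 0.008]
wrist_force: [-0.0, -1.0, -0.0]
finger_gap: 1.003
```

Run:
```python
from h import *
rep()
ovl('wrist',np.array([*BOLT,.12]),WS,'w20.png')
ovl('side',np.array([*BOLT,.12]),WS,'s20.png',crop=(301,180,60,50),f=6)
rows([*BU,.2],R_d)
```

```text
t 21.72 p [0.6438 0.0509 0.2459] x [ 0.001  1.    -0.007] y [ 1.    -0.001  0.016] z [ 0.016 -0.007 -1.   ] q [-0.048  0.414  0.289  1.43  -0.006  1.523] F [-0. -1. -0.] T [ 0.   -0.06  0.01] gap 85.2
row [-1.603, -0.362, 0.169] [0.006, 0.004, -0.001] min rows 9.9
```

View pics/w20.png

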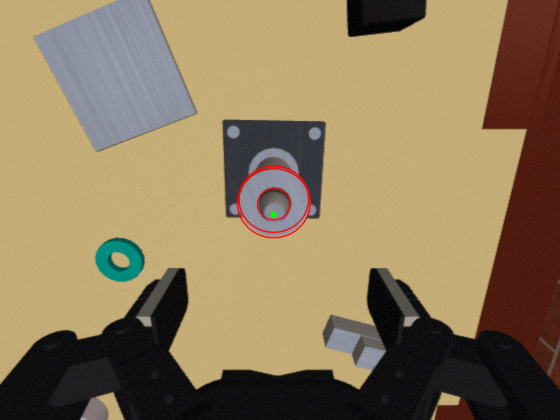

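View pics/s20.png

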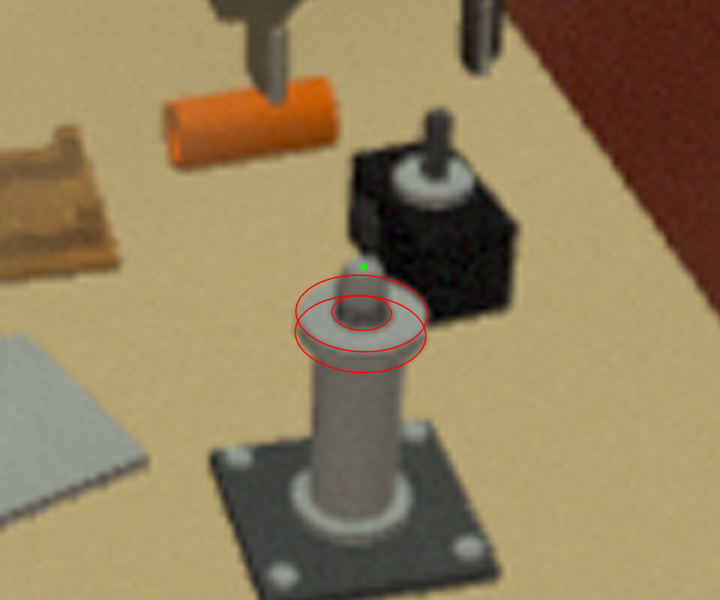

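Request:
play_rows:
  rows:
    - [[-0.16,-0.036,0,0.006,0.004,0,-1],[-0.32,-0.072,0,0.006,0.004,0,-1],[-0.48,-0.108,0,0.006,0.004,0,-1],[-0.64,-0.145,0,0.006,0.004,0,-1],[-0.8,-0.18,0.05,0.006,0.004,0,-1],[-0.95,-0.21,0.1,0.006,0.004,0,-1],[-1,-0.22,0.17,0.006,0.004,0,-1]]

```text
time: 22.4
ee_pos: [0.5863, -0.2039, 0.1977]
tool_rot: [0.709, 0.706, -0.001, -0.0]
wrist_force: [0.5, 0.2, 0.1]
finger_gap: 1.001
```

Run:
```python
from h import *
rep()
rows([*BU,.18],R_d)
```

```text
t 22.4 p [ 0.5863 -0.2039  0.1977] x [ 0.004  1.    -0.001] y [ 1.    -0.004 -0.001] z [-0.001 -0.001 -1.   ] q [-4.690e-01  3.910e-01  1.320e-01  1.312e+00 -1.000e-03  1.106e+00] F [0.5 0.2 0.1] T [-0.01  0.02 -0.  ] gap 85.1
row [-0.585, -0.135, 0.071] [-0.001, 0.0, -0.003] min rows 3.6
```

Request:
play_rows:
  rows:
    - [[-0.15,-0.03,0,0,0,0,-1],[-0.3,-0.07,0,0,0,0,-1],[-0.45,-0.1,0.03,0,0,0,-1],[-0.585,-0.135,0.07,0,0,-0.003,-1],[-0.585,-0.135,0.07,0,0,-0.003,-1],[-0.585,-0.135,0.07,0,0,-0.003,-1]]

```text
time: 22.9
ee_pos: [0.5503, -0.3514, 0.1775]
tool_rot: [0.708, 0.706, -0.001, -0.002]
wrist_force: [0.5, -0.1, 1.0]
finger_gap: 0.997
```

```bash
cat >> h.py <<'E'
BS=((.044,.023),(.044,.014),(.01,.031),(0,.031))
E
python3 - <<'E'
from h import *
rep()
ovl('wrist',np.array([*BU,0]),BS,'w21.png')
E
```

```text
t 22.9 p [ 0.5503 -0.3514  0.1775] x [0.003 1.    0.002] y [ 1.    -0.003 -0.005] z [-0.005  0.002 -1.   ] q [-6.960e-01  4.570e-01  1.860e-01  1.305e+00 -1.000e-03  8.780e-01] F [ 0.5 -0.1  1. ] T [-0.01 -0.02  0.05] gap 84.7
```

View pics/w21.png

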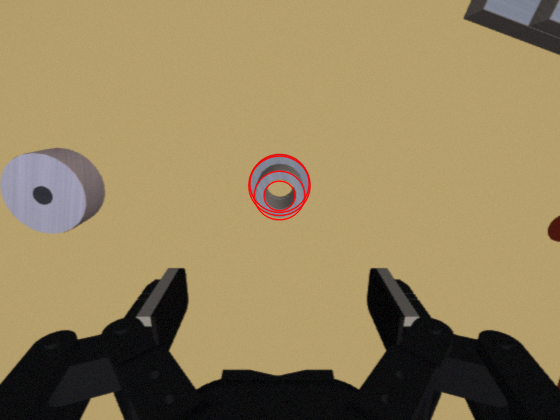

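Request:
play_rows:
  rows:
    - [[0.009,0.007,0.14,0,0,0,-1],[0.009,0.007,0.28,0,0,0,-1],[0.009,0.007,0.42,0,0,0,-1],[0.009,0.007,0.54,0,0,0,-1],[0.009,0.007,0.6,0,0,0,-1],[0.009,0.007,0.65,0,0,0,-1],[0.009,0.007,0.65,0,0,0,-1],[0.009,0.007,0.65,0,0,0,-1]]

```text
time: 23.62
ee_pos: [0.5524, -0.3462, 0.0157]
tool_rot: [0.707, 0.707, -0.001, -0.003]
wrist_force: [0.5, 0.5, -0.6]
finger_gap: 0.999
```

Run:
```python
from h import *
rep()
ovl('wrist',np.array([.552,-.349,0]),BS,'w22.png')
ovl('side',np.array([.552,-.349,0]),BS,'s22.png',crop=(312,320,50,50),f=6)
```

```text
t 23.62 p [ 0.5524 -0.3462  0.0157] x [-0.     1.     0.003] y [ 1.     0.    -0.005] z [-0.005  0.003 -1.   ] q [-0.688  0.558 -0.073  0.945 -0.001  0.883] F [ 0.5  0.5 -0.6] T [-0.06 -0.03  0.04] gap 84.9
```

View pics/w22.png

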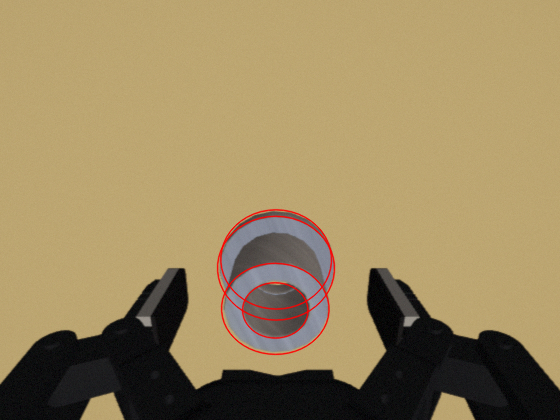

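View pics/s22.png

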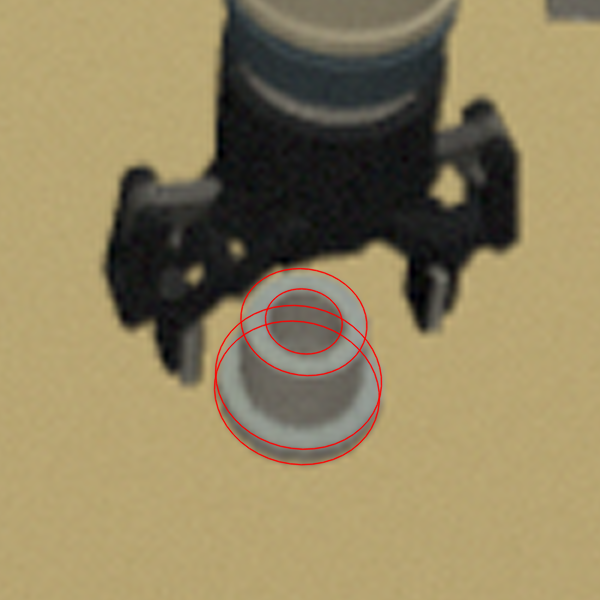

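Request:
play_rows:
  rows:
    - [[-0.011,0,0,0,0,0,-1],[-0.011,0,0,0,0,0,-1],[-0.011,0,0,0,0,0,1],[-0.011,0,0,0,0,0,1],[-0.011,0,0,0,0,0,1],[-0.011,0,0,0,0,0,1],[-0.011,0,0,0,0,0,1],[-0.011,0,0,0,0,0,1],[-0.011,0,0,0,0,0,1]]
  force: 60

```text
time: 24.47
ee_pos: [0.5529, -0.3501, 0.0177]
tool_rot: [0.707, 0.707, -0.001, -0.001]
wrist_force: [-1.4, 0.9, 5.9]
finger_gap: 0.524
```

Run:
```python
from h import *
o=rep(); print(o['tool_rot'])
ovl('wrist',np.array([o['ee_pos'][0],-.349,0]),BS,'w23.png')
```

```text
t 24.47 p [ 0.5529 -0.3501  0.0177] x [0. 1. 0.] y [ 1.    -0.    -0.002] z [-0.002  0.    -1.   ] q [-0.692  0.558 -0.067  0.948 -0.001  0.879] F [-1.4  0.9  5.9] T [ 0.18  0.4  -0.04] gap 44.5
[ 7.07280905e-01  7.06931774e-01 -6.80618932e-04 -8.51759232e-04]
```

View pics/w23.png

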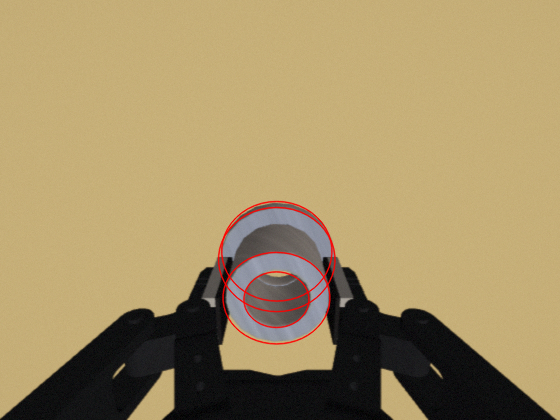

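Request:
play_rows:
  rows:
    - [[0,0,-0.03,0,0,0,1],[0,0,-0.15,0,0,0,1],[0,0,-0.3,0,0,0,1],[0,0,-0.45,0,0,0,1],[0,0,-0.6,0,0,0,1],[0,0,-0.75,0,0,0,1],[0,0,-0.77,0,0,0,1],[0,0,-0.77,0,0,0,1]]

```text
time: 25.18
ee_pos: [0.554, -0.3507, 0.2131]
tool_rot: [0.707, 0.707, -0.0, 0.002]
wrist_force: [-0.4, -0.2, -5.7]
finger_gap: 0.523
```

```bash
cat >> h.py <<'E'
R_b=Rot.from_quat([.70728,.70693,-.0007,-.00085]).as_matrix()
C_B=R_b.T@(np.array([.5529,-.349,0])-np.array([.5529,-.3501,.0177])); C_B[1]=0
E
python3 - <<'E'
from h import *
c=cen(C_B,R_b)
to([*BOLT,.19],C_B,R_b)
ovl('wrist',c,BS,'w24.png')
E
```

```text
t 25.18 p [ 0.554  -0.3507  0.2131] x [ 0.001  1.    -0.003] y [ 1.    -0.001  0.002] z [ 0.002 -0.003 -1.   ] q [-6.920e-01  4.460e-01  2.590e-01  1.381e+00 -1.000e-03  8.800e-01] F [-0.4 -0.2 -5.7] T [ 0.02 -0.03  0.01] gap 44.4
c [ 0.5541 -0.3497  0.1954] axis [-0.0037  0.003   1.    ]
row [1.597, 0.355, 0.018] [0.002, 0.002, -0.0] min rows 9.8
```

View pics/w24.png

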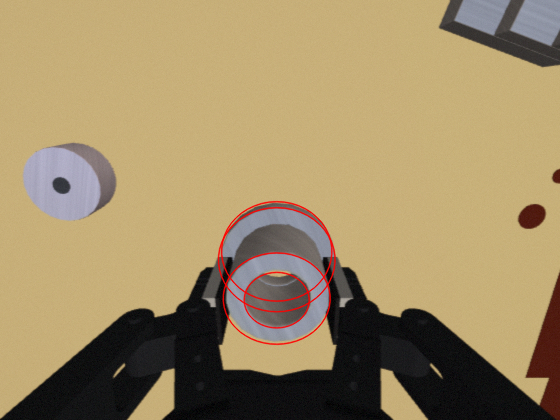

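Request:
play_rows:
  rows:
    - [[0.12,0.03,0,0,0,0,1],[0.25,0.06,0,0,0,0,1],[0.38,0.09,0,0,0,0,1],[0.5,0.12,0,0,0,0,1],[0.63,0.15,0,0,0,0,1],[0.76,0.18,0,0,0,0,1],[0.88,0.2,0,0,0,0,1],[0.97,0.22,0,0,0,0,1],[1,0.22,0,0,0,0,1]]

```text
time: 25.98
ee_pos: [0.6079, -0.0965, 0.2075]
tool_rot: [0.706, 0.708, -0.001, -0.003]
wrist_force: [-0.2, -0.3, -4.6]
finger_gap: 0.519
```

Run:
```python
from h import *
c=cen(C_B,R_b)
to([*BOLT,.192],C_B,R_b)
```

```text
t 25.98 p [ 0.6079 -0.0965  0.2075] x [-0.002  1.     0.002] y [ 1.     0.002 -0.006] z [-0.006  0.002 -1.   ] q [-0.294  0.383  0.143  1.337  0.     1.275] F [-0.2 -0.3 -4.6] T [-0.02  0.02  0.  ] gap 44.1
c [ 0.6078 -0.0953  0.1898] axis [ 0.0037 -0.0019  1.    ]
row [0.58, 0.142, -0.009] [-0.002, -0.001, 0.002] min rows 3.6
```

Request:
play_rows:
  rows:
    - [[0.12,0.03,-0.01,0,0,0,1],[0.25,0.06,-0.01,0,0,0,1],[0.38,0.09,-0.01,0,0,0,1],[0.5,0.12,-0.01,0,0,0,1],[0.58,0.142,-0.009,-0.002,-0.001,0,1],[0.58,0.142,-0.009,-0.002,-0.001,0,1],[0.58,0.142,-0.009,-0.002,-0.001,0,1]]

```text
time: 26.57
ee_pos: [0.6424, 0.0494, 0.2073]
tool_rot: [0.706, 0.709, -0.002, -0.003]
wrist_force: [-0.5, -0.8, -4.6]
finger_gap: 0.52
```

Run:
```python
from h import *
ovl('side',np.array([*BOLT,.12]),WS,'s25.png',crop=(301,170,60,50),f=6)
c=cen(C_B,R_b)
to([BOLT[0],BOLT[1]+.0007,.155],C_B,R_b)
```

```text
t 26.62 p [0.6424 0.0484 0.2077] x [-0.003  1.     0.   ] y [ 1.     0.003 -0.006] z [-0.006  0.    -1.   ] q [-0.055  0.433  0.224  1.368  0.     1.513] F [ 0.4 -0.5 -4.8] T [-0.05  0.04  0.05] gap 44.7
c [0.6423 0.0496 0.19  ] axis [ 4.e-03 -2.e-04  1.e+00]
row [0.003, 0.004, 0.14] [-0.003, -0.0, 0.002] min rows 0.8
```

View pics/s25.png

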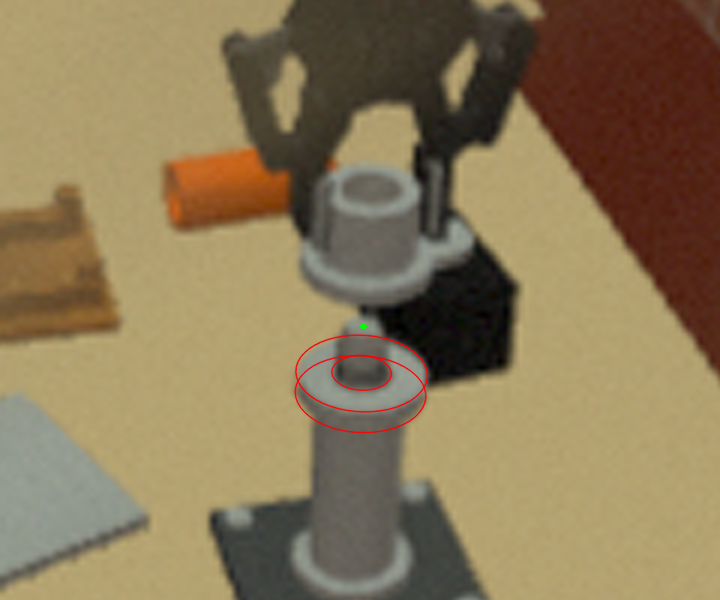

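Aligned. Lowering onto the taper.

Request:
play_rows:
  rows:
    - [[0.003,0.004,0.03,-0.003,0,0,1],[0.003,0.004,0.06,-0.003,0,0,1],[0.003,0.004,0.09,-0.003,0,0,1],[0.003,0.004,0.12,-0.003,0,0,1],[0.003,0.004,0.14,-0.003,0,0,1],[0.003,0.004,0.14,-0.003,0,0,1]]

```text
time: 27.12
ee_pos: [0.6425, 0.0489, 0.1711]
tool_rot: [0.706, 0.708, -0.001, -0.002]
wrist_force: [-1.2, 0.5, -4.2]
finger_gap: 0.524
```

Run:
```python
from h import *
ovl('wrist',np.array([*BOLT,.12]),(),'w26.png')
c=cen(C_B,R_b)
to([BOLT[0],BOLT[1]+.0007,.136],C_B,R_b)
```

```text
t 27.17 p [0.6428 0.049  0.172 ] x [-0.003  1.     0.   ] y [ 1.     0.003 -0.003] z [-0.003  0.    -1.   ] q [-0.054  0.443  0.149  1.28   0.     1.514] F [ 0.2 -0.4 -3.2] T [-0.06 -0.01 -0.01] gap 44.4
c [0.6427 0.0501 0.1543] axis [ 6.e-04 -2.e-04  1.e+00]
row [0.001, 0.001, 0.073] [-0.0, -0.0, 0.002] min rows 0.4
```

View pics/w26.png

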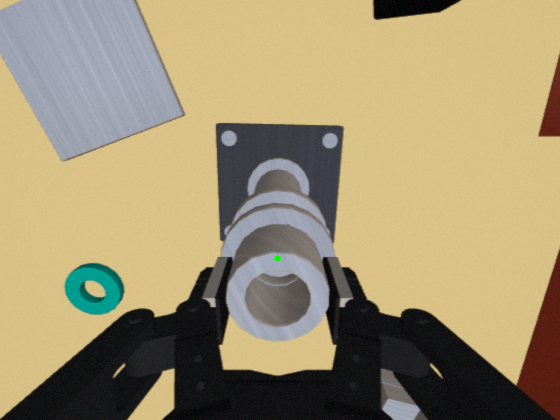

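Request:
play_rows:
  rows:
    - [[0.001,0.001,0.015,0,0,0,1],[0.001,0.001,0.03,0,0,0,1],[0.001,0.001,0.045,0,0,0,1],[0.001,0.001,0.06,0,0,0,1],[0.001,0.001,0.073,0,0,0,1],[0.001,0.001,0.073,0,0,0,1]]

```text
time: 27.67
ee_pos: [0.6427, 0.0493, 0.1528]
tool_rot: [0.706, 0.708, -0.001, -0.002]
wrist_force: [0.8, 0.3, -4.1]
finger_gap: 0.518
```

Run:
```python
from h import *
c=cen(C_B,R_b)
```

```text
t 27.67 p [0.6427 0.0493 0.1528] x [-0.003  1.     0.001] y [ 1.     0.003 -0.004] z [-0.004  0.001 -1.   ] q [-0.054  0.452  0.114  1.237  0.     1.514] F [ 0.8  0.3 -4.1] T [ 0.05  0.02 -0.07] gap 44.1
c [0.6426 0.0504 0.1351] axis [ 1.8e-03 -3.0e-04  1.0e+00]
```

Request:
play_rows:
  rows:
    - [[0,0,0.005,0,0,0,1],[0,0,0.01,0,0,0,1],[0,0,0.014,0,0,0,1],[0,0,0.017,0,0,0,1],[0,0,0.017,0,0,0,1]]

```text
time: 28.08
ee_pos: [0.6428, 0.0493, 0.1498]
tool_rot: [0.706, 0.708, -0.001, -0.001]
wrist_force: [-1.9, 1.2, 5.5]
finger_gap: 0.525
```

Run:
```python
from h import *
c=cen(C_B,R_b)
```

```text
t 28.08 p [0.6428 0.0493 0.1498] x [-0.003  1.     0.   ] y [ 1.     0.003 -0.002] z [-0.002  0.    -1.   ] q [-0.054  0.452  0.107  1.228  0.     1.514] F [-1.9  1.2  5.5] T [ 0.04  0.52 -0.02] gap 44.6
c [0.6428 0.0504 0.1321] axis [ 2.e-04 -1.e-04  1.e+00]
```

Seated at 0.132 with contact force. Releasing and rising.

Request:
play_rows:
  rows:
    - [[0,0,0,0,0,0,-0.8],[0,0,0,0,0,0,-0.8],[0,0,0,0,0,0,-0.8],[0,0,0,0,0,0,-0.8],[0,0,0,0,0,0,-0.8],[0,0,-0.1,0,0,0,-0.8],[0,0,-0.25,0,0,0,-1],[0,0,-0.4,0,0,0,-1],[0,0,-0.5,0,0,0,-1],[0,0,-0.5,0,0,0,-1]]

```text
time: 28.92
ee_pos: [0.6445, 0.0492, 0.2809]
tool_rot: [0.706, 0.708, 0.002, 0.002]
wrist_force: [0.6, -0.6, 0.7]
finger_gap: 1.003
```

Run:
```python
from h import *
rep()
ovl('wrist',np.array([*BOLT,.132]),BS,'w27.png')
ovl('side',np.array([*BOLT,.132]),BS,'s27.png',crop=(301,180,60,50),f=6)
snap('side','s27f.png')
```

```text
t 28.92 p [0.6445 0.0492 0.2809] x [-0.003  1.    -0.   ] y [1.    0.003 0.006] z [ 0.006 -0.    -1.   ] q [-0.054  0.422  0.389  1.532  0.     1.514] F [ 0.6 -0.6  0.7] T [ 0.03 -0.06  0.01] gap 85.3
```

View pics/w27.png

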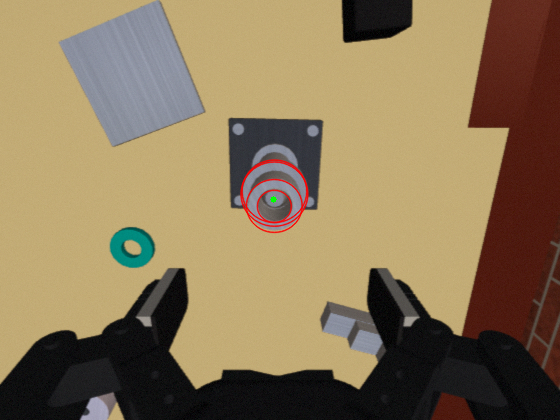

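View pics/s27.png

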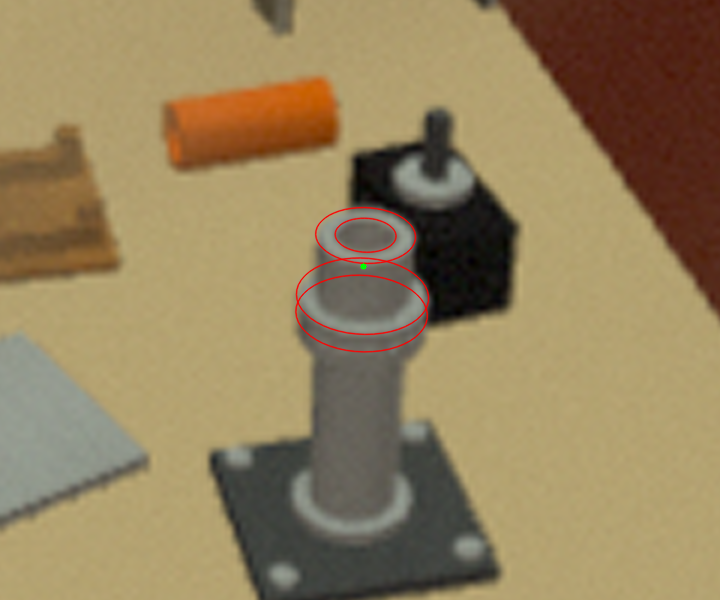

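View pics/s27f.png

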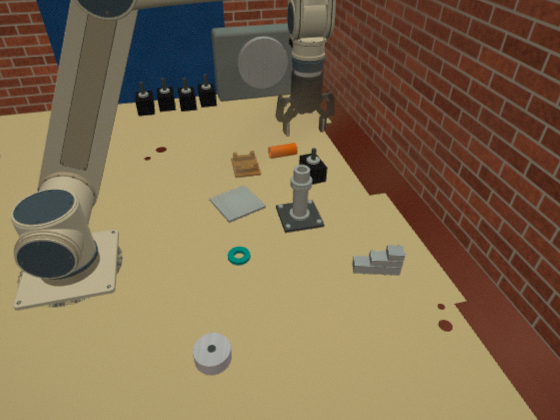

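The stack is at its seated height and the gripper is clear. Holder, jaw and slug look undisturbed. Handing in.

```bash
python3 -c "
from rig import ctrl
print(ctrl.finish_job())"
```

```text
the job is handed in; nothing more can be done
None
```

The stack is on the bolt in the right order (spacer, washer, then bushing with its flange down) and I handed the job in at about 29 s; no verdict was reported.

- **Spacer:** I tipped it up on the steel plate and let go of it for about half a second. It stayed standing clear of both pads, and I took it again with a fresh grip.
- **Threading:** each piece was lowered onto the bolt in small steps until the wrist force showed contact. By the arm's readings they came to rest within about 1.5 mm of the bolt's axis. The spacer's centre was 70 mm above the bench, the washer's underside 120 mm and the bushing's underside 132 mm, which match the seated heights.
- **Last checks:** the final wrist and side pictures show the bushing where it should be, to about a pixel, with the gripper open and well above it. The tool holder, chuck jaw and slug look unmoved.
- **Disagreements:** nothing failed. The washer's grip pressed the fingertips on the bench with 28 N. It also rubbed the bolt sideways with about 5 N on the way down, and a 1 mm correction cleared that. Camera and arm positions differed by 1 to 2 mm at times.

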